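# Fit the linisher's backing plate and hold its tension lever back for the belt

### The job

The small bench linisher needs a new belt. Lift the wide steel backing plate out of the wooden rack (leave the narrow one in it) and slide it upright down into the slot in the linisher's top until it is fully home. Then, with the fingers on its upright handle, pull the sprung tension lever round to its stop and keep holding it there so that I can drop the belt over the drums: the program finishes while still holding the lever back.

Things in the scene. Friction and masses are not known exactly. Their poses are not given: they have to be found in the camera images.
- linisher: Grey bench linisher standing fixed on the bench, no belt on it: a base 150 x 250 mm (its x, y) and 42 mm high (an 8 mm skirt at its foot stands out 3 mm), origin at the centre of its underside, z up. On top: the plate slot, a black rubber drive drum (51 mm across, top at 106 mm) at its +y end, an upright motor (top at 106 mm) behind that at x +68, y +56 mm, and the tension lever with an aluminium idler drum at its -y end.
- slot_mouth (a point): Centre of the slot's mouth in the linisher's top, 42 mm above the bench. The slot is 9.8 mm wide along the linisher's x, 81.8 mm long along its y and 34 mm deep (floor 8 mm above the bench), straight down; a ridge of guide strips round the mouth rises 4.5 mm above it, its inner faces sloping at 45 degrees down to the slot's edges. Axes as the linisher's.
- wide_mid (a point): Centre of the wide backing plate, the one to be fitted: a loose flat steel slab 8 mm thick (its x), 80 mm wide (its y), 100 mm high (its z, up), about 0.4 kg; either face may be in front. It starts upright in one of the rack's two grooves, its foot 8 mm above the bench; fully home in the slot its centre is 58 mm above the bench.
- narrow_mid (a point): Centre of the narrow backing plate (8 x 50 x 100 mm, axes likewise), loose and upright in the other groove. It stays there.
- plate_rack: Fixed wooden block 100 x 100 x 34 mm, origin at the centre of its underside, with two grooves along its y at x -31 and +31 mm, each 11 x 85 mm and 26 mm deep; a plate stands in each.
- tension_lever (a joint): Angle of the tension lever, rad: 0 at rest (where its spring keeps it), 0.75 at its stop. It turns about a vertical axis through lever_pivot, clockwise seen from above as the value grows, so that the handle swings from the linisher's rear towards its front (-x of the linisher, about 73 mm). The spring needs about 4 N at the handle at rest, 10 N at the stop, and throws the lever back if it is let go.
- lever_pivot (a point): The lever's pivot axis, fixed on the linisher at x +45, y -93 mm, 53.5 mm above the bench (top of the lever's flat bar). Axes as the linisher's.
- grip_mid (a point): Middle of the upright black handle at the lever's free end, 100 mm from the pivot axis: round, 19 to 21 mm across, from 54 to 107 mm above the bench; this point is 82 mm above the bench. It revolves freely on its own upright spindle.
- lever_grip: That handle as a body, origin at its foot, 28 mm below grip_mid.

How it is judged:
By the outcome, as a careful person would: the job done as asked, in the order asked, and still so for the second after the job is handed in, while the arm keeps its last pose, push and grip.
It also fails if it takes over 48 s, if anything falls off the work surface, if the arm or the gripper's body presses on something with over 40 N, if the wrist force passes 120 N, or if a joint passes its speed limit or range.

### The arm

A 6-joint arm with a two-finger parallel gripper is mounted at the origin on the work surface; the furniture and walls round the work are solid. World frame = base frame: x ahead of the robot, y to its left, z up, the work surface at z = 0. Lengths are in m, angles in degrees, forces in N, time in s.
With the tool pointing down it reaches from about 0.375 to 0.9 m from the base axis. Payload 3.1 kg.
Tool frame: the origin (TCP) lies at the very end of the fingers, on their centre line; the grasp point (between the pads) lies 19 mm behind it (bot.grip_point_offset is the distance from the TCP to the grasp point, in m); z points along the fingers, x is the direction in which the jaws open and shut, and the axes are right-handed (so a half turn about z gives the same grasp; the last joint's range is limited). The gripper opens to 87 mm and grips with 3 to 60 N. Pads are 19 mm wide; open, the fingers measure 117 mm over their backs; the gripper's body (75 mm by 190 mm) begins 51 mm behind the grasp point.
Start: joints at [65.059, 30.224, 82.088, -0, 67.689, -10.227], TCP at [0.159, 0.604, 0.223] pointing down, gripper open.
Joint ranges: [-176.69, 176.69], [-43.24, 126.21], [12.49, 139.97], [-82, 262], [0, 151.66], [-163.58, 163.58]. Speed limits (degrees/s): [159.86, 159.86, 180, 180, 180, 180].

### API

Orientations are given as a 3x3 rotation matrix whose columns are the frame's x, y, z axes.
In Python, from rig import bot, capture, recognise, place_of gives the robot as it stands.
- The arm moves only by the tool send_rows, never from a script. Its argument "motion" is a list of rows, each a list of 2 entries, a list of its own where there are three numbers: the shift along the tool's x, y, z in mm, then the turn about the tool's z in rad. A call has exactly 5 rows; each row shifts and turns the pose as measured when the row begins, along the tool's axes as they then stand; what a row does not reach is not made up. A row lasts 1/12 s, in which the tool goes at most 41.7 mm and 7.16 degrees, less where a joint would pass 70% of its speed; a pose out of reach is approached as far as the arm can. A call with a gripper value outside its range is refused whole. "gripper" is the closure, from 0 (fully open) to 1 (shut), set as the call begins (left out, the last holds). The fingers move at their own pace and stop on an object; the grip force is fixed at half the most. Time passes only in rows, so rows that do not move let the fingers close, or fill a call up. It gives the time, the measured TCP pose, the force and the opening at its end, in the units of the state.
- bot.read_state(): the state, without advancing time (a new reading comes with each control period).
- capture(name): name is "side" or "top"; returns a dict with "image" (384x512x3 uint8, blue, green, red), "fx", "fy", "cx", "cy" (pixels), "dist_coeffs" ([k1, k2, p1, p2, k3] as OpenCV has them; the pictures are not rectified), "rvec" (rotation vector, rad) and "tvec" (3), from world to camera coordinates, as OpenCV has them. Camera axes: x right, y down, z forward; pixel columns grow to the right and rows downward; lengths in m; the calibration is good to about 2 mm. A picture is of the moment at which its call begins. There is no depth.
- bot.hand_in(): hands the job in, once; it reports no verdict.
Trained networks look in the newest picture that a camera, given by its name, has taken for a name from the list of things; names that differ only in an ending like _2 or _b are one class to them, and where a whole thing is asked for, a point or a joint stands for the part that bears it (a point fixed in the world has none). Each returns a list of dicts, best first, with "p" (0 to 1); they miss things now and then, are a little off and sometimes report something else, mostly with a low value. They report only what shows in the picture. A call takes as long as a camera call.
- recognise(camera, target): "xy" ([column, row] in pixels, amid what is visible of it).
- place_of(camera, target): "xy" ([column, row] in pixels: a listed point, or the origin of a listed thing).
The state is a dict: "time_s": time; "joint_positions": joint angles; "qvel": joint speeds; "tau": joint torques, N m; "position": TCP position; "tcp_rot": TCP orientation; "force": force on the tool from outside, world axes, zero at the start; "moment": the same for the moment, N m; "opening": opening from 0.0 (shut) to 1.0 (fully open).
Only numpy, scipy, OpenCV 4.12 (cv2) and the standard library are available. Lean on these libraries where they do the work, as an engineer would, in place of code of your own. Each camera call takes 0.05 s, during which the arm holds its last target.

## Working session

There is one attempt and no reset: what is moved stays moved. The work goes in short steps, Python scripts to look and compute and a tool call to move; the robot and the scene stay as the last step left them, time stands still between calls to the robot, and variables do not carry over. Pictures are saved under pics/ and viewed, and the job is handed in when it is done.

Besides the shell and the picture viewer there is one more tool, called after ">>>" as a command line: name --argument value ..., lists and objects as JSON in quotes. send_rows: Moves the arm, as the interface text tells. Its arguments: {"type":"object","properties":{"motion":{"type":"array","items":{"type":"array"}},"gripper":{"type":"number"}},"required":["motion"]}

```bash
ls; mkdir -p pics; cat > h.py <<'E'
import numpy as np, cv2
from rig import bot, capture, recognise, place_of
def ray(c,xy):
    K=np.array([[c["fx"],0,c["cx"]],[0,c["fy"],c["cy"]],[0,0,1.]])
    u=cv2.undistortPoints(np.array([[xy]],float),K,np.array(c["dist_coeffs"],float))[0,0]
    R=cv2.Rodrigues(np.array(c["rvec"],float))[0];t=np.array(c["tvec"],float).ravel()
    return -R.T@t, R.T@np.array([u[0],u[1],1.])
def atz(c,xy,z):
    o,d=ray(c,xy); return o+d*(z-o[2])/d[2]
def proj(c,P):
    K=np.array([[c["fx"],0,c["cx"]],[0,c["fy"],c["cy"]],[0,0,1.]])
    return cv2.projectPoints(np.array(P,float).reshape(-1,3),np.array(c["rvec"],float),np.array(c["tvec"],float),K,np.array(c["dist_coeffs"],float))[0][:,0]
def tri(c1,p1,c2,p2):
    o1,d1=ray(c1,p1);o2,d2=ray(c2,p2);d1/=np.linalg.norm(d1);d2/=np.linalg.norm(d2)
    s=np.linalg.lstsq(np.c_[d1,-d2],o2-o1,rcond=None)[0]
    a=o1+d1*s[0];b=o2+d2*s[1];return (a+b)/2,np.linalg.norm(a-b)
E
python3 - <<'E'
from h import *
C={n:capture(n) for n in("side","top")}
for n in C:
    cv2.imwrite(f"pics/{n}0.png",C[n]["image"]); print(n,ray(C[n],[256,192]))
np.set_printoptions(precision=4,suppress=True)
for t in "linisher slot_mouth wide_mid narrow_mid plate_rack lever_pivot grip_mid lever_grip".split():
    r={n:place_of(n,t) for n in C}
    for n in r: print(t,n,[(np.round(d["xy"],1),round(d["p"],2)) for d in r[n][:3]])
    if r["side"] and r["top"]: print("   ",*tri(C["side"],r["side"][0]["xy"],C["top"],r["top"][0]["xy"]))
s=bot.read_state();print(s)
E
```

```text
pics
side (array([ 1.25774207, -0.30680421,  0.71713729]), array([-0.71981538,  0.27815877, -0.63605177]))
top (array([ 0.35693501, -0.03856249,  0.96212739]), array([ 0.20414036,  0.02176874, -0.97875213]))
linisher side [(array([247.8, 217.7]), 0.67)]
linisher top [(array([265.9, 203. ]), 0.76)]
    [ 0.5344 -0.045  -0.0041] 0.007704015548013277
slot_mouth side [(array([244.4, 197.2]), 0.6)]
slot_mouth top [(array([265.6, 209.9]), 0.8)]
    [ 0.5101 -0.0456  0.0471] 0.00786669921804181
wide_mid side [(array([324.4, 166.3]), 0.85)]
wide_mid top [(array([151.3, 215.3]), 0.79)]
    [0.4769 0.1949 0.0637] 0.005593899346367982
narrow_mid side [(array([329.3, 182.5]), 0.66)]
narrow_mid top [(array([162.8, 186.1]), 0.5), (array([154.4, 212. ]), 0.19)]
    [0.5406 0.1787 0.0583] 0.001317019998142748
plate_rack side [(array([323.4, 193.1]), 0.81)]
plate_rack top [(array([161.2, 202.8]), 0.58)]
    [ 0.5132  0.1878 -0.0014] 0.006255917788647479
lever_pivot side [(array([215.8, 221.6]), 0.95), (array([323.1, 168.2]), 0.66)]
lever_pivot top [(array([315.8, 181.6]), 0.63)]
    [ 0.5797 -0.1442 
[... 158 characters left out ...]
488112919106576
lever_grip side [(array([178.5, 237.1]), 0.54)]
lever_grip top [(array([362.1, 179.7]), 0.44)]
    [ 0.5946 -0.2405  0.0498] 0.002145108947266946
{'time_s': 0.9, 'joint_positions': array([ 65.0606,  30.2231,  82.0861,   0.0007,  67.6868, -10.2278]), 'qvel': array([-0.0203,  0.0274,  0.0203,  0.0155,  0.1136,  0.0218]), 'tau': array([ -0.0005, -44.0001, -17.6987,   0.0633,   0.0504,  -0.    ]), 'position': array([0.1587, 0.6045, 0.2226]), 'tcp_rot': array([[ 0.254 ,  0.9672,  0.    ],
       [ 0.9672, -0.254 ,  0.0001],
       [ 0.0001,  0.    , -1.    ]]), 'force': array([-0.1605,  0.6422,  0.3609]), 'moment': array([-0.0458, -0.0012,  0.0156]), 'opening': 1.0029651415355765}
```

View pictures.

```bash
python3 - <<'E'
import cv2
a=cv2.imread("pics/top0.png");b=cv2.imread("pics/side0.png")
cv2.imwrite("pics/top0z.png",cv2.resize(a[120:300,110:410],None,fx=2.6,fy=2.6,interpolation=cv2.INTER_CUBIC))
cv2.imwrite("pics/side0z.png",cv2.resize(b[110:290,110:410],None,fx=2.6,fy=2.6,interpolation=cv2.INTER_CUBIC))
E
```

```text
(no output)
```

View pics/top0z.png

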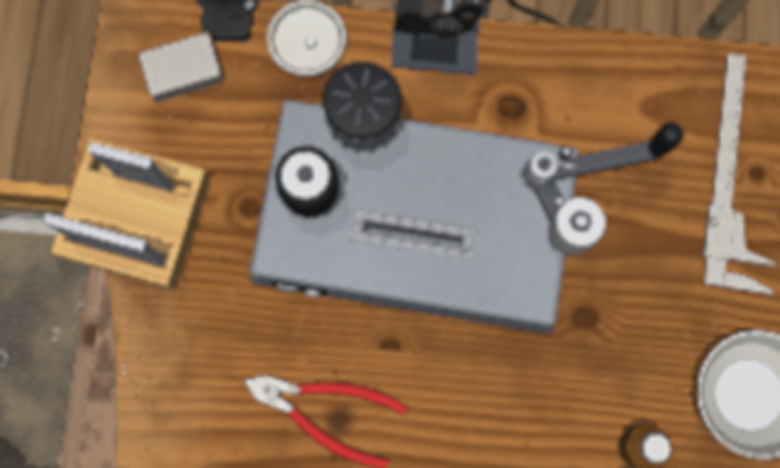

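View pics/side0z.png

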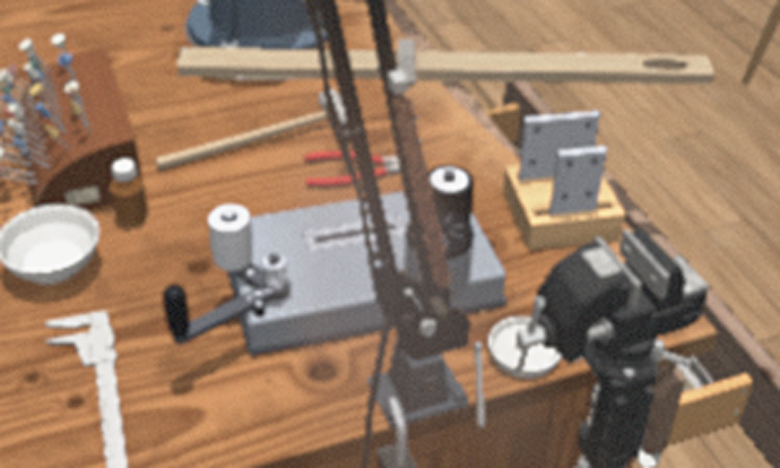

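View pics/side0.png

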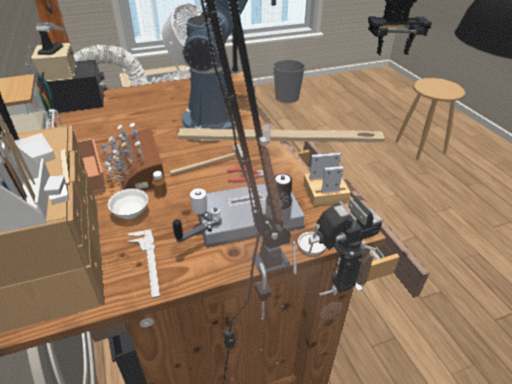

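View pics/top0.png

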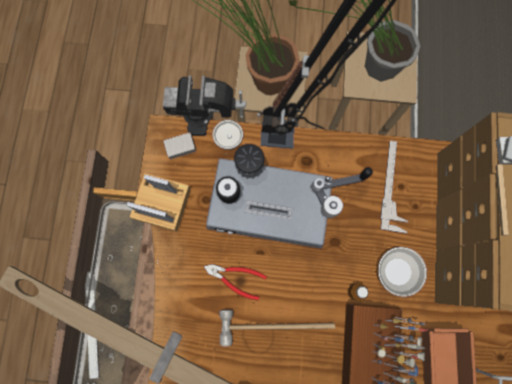

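```bash
python3 - <<'E'
import cv2
a=cv2.imread("pics/top0.png");b=cv2.imread("pics/side0.png")
def z(im,x0,y0,w,h,s,n):
    o=cv2.resize(im[y0:y0+h,x0:x0+w],None,fx=s,fy=s,interpolation=cv2.INTER_CUBIC)
    for i in range(0,w,10):
        cv2.putText(o,str(x0+i),(i*s,10),0,.35,(0,0,255),1);cv2.line(o,(i*s,0),(i*s,h*s),(0,255,255),1)
    for i in range(0,h,10):
        cv2.putText(o,str(y0+i),(0,i*s+10),0,.35,(0,0,255),1);cv2.line(o,(0,i*s),(w*s,i*s),(0,255,255),1)
    cv2.imwrite(n,o)
z(a,200,150,140,100,5,"pics/tz1.png")
z(a,125,165,70,70,8,"pics/tz2.png")
z(b,295,140,70,70,8,"pics/sz2.png")
E
```

```text
(no output)
```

View pics/tz1.png

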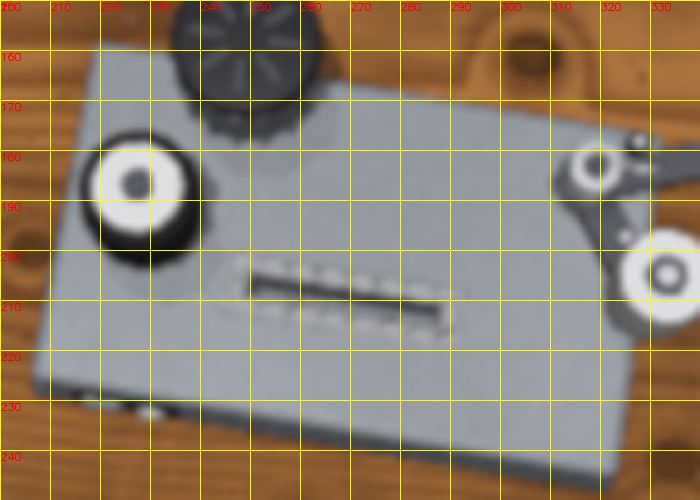

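View pics/tz2.png

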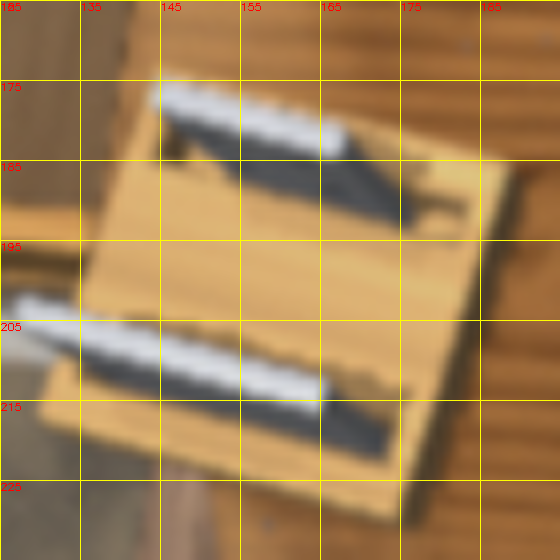

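View pics/sz2.png

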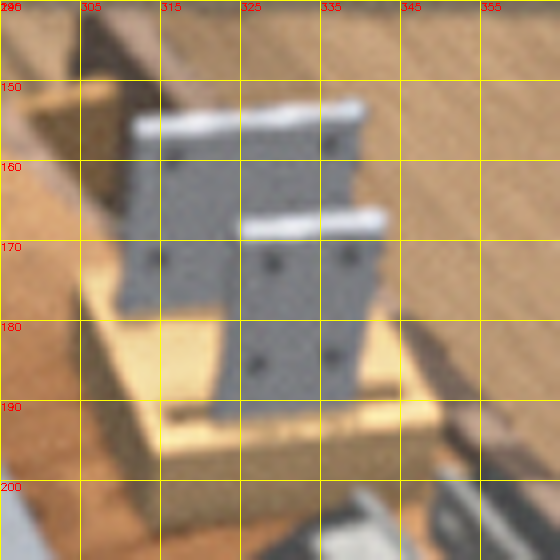

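```bash
cat > m.py <<'E'
from h import *
np.set_printoptions(precision=4,suppress=True)
C={n:capture(n) for n in("side","top")}
T,S=C["top"],C["side"]
p=atz(T,[126.5,203.1],.108);q=atz(T,[165.4,214.4],.108)
print("wide top",p,q,(p+q)/2,np.linalg.norm(p-q),np.degrees(np.arctan2(*(p-q)[1::-1])))
p=atz(S,[311.9,156],.108);q=atz(S,[340.2,153.8],.108)
print("wide side",p,q,(p+q)/2,np.linalg.norm(p-q),np.degrees(np.arctan2(*(p-q)[1::-1])))
A=[atz(T,x,.042) for x in ([219.4,158.4],[207,226],[323,244.6])]
print("base",A,np.linalg.norm(A[0]-A[1]),np.linalg.norm(A[1]-A[2]),(A[0]+A[2])/2)
p=A[1]-A[2];print("yaw of y",np.degrees(np.arctan2(p[1],p[0])))
p=A[0]-A[1];print("yaw of x",np.degrees(np.arctan2(p[1],p[0])))
p=atz(T,[250,206.6],.042);q=atz(T,[288,212.4],.042);print("slot",p,q,(p+q)/2,np.linalg.norm(p-q),np.degrees(np.arctan2(*(p-q)[1::-1])))
E
python3 m.py
```

```text
wide top [0.4896 0.2333 0.108 ] [0.4743 0.1534 0.108 ] [0.482  0.1934 0.108 ] 0.08137503009203526 79.14610312072988
wide side [0.4765 0.1545 0.108 ] [0.4927 0.2319 0.108 ] [0.4846 0.1932 0.108 ] 0.07912957907185372 -101.80311725235256
base [array([0.6159, 0.0678, 0.042 ]), array([0.4669, 0.0777, 0.042 ]), array([ 0.4499, -0.1674,  0.042 ])] 0.14928791868694982 0.2457116197851758 [ 0.5329 -0.0498  0.042 ]
yaw of y 86.02404273438236
yaw of x -3.8201677094086985
slot [ 0.5162 -0.0083  0.042 ] [ 0.5111 -0.0895  0.042 ] [ 0.5137 -0.0489  0.042 ] 0.08131775769378366 86.3684931172531
```

```bash
cat > plan.py <<'E'
import sys
from h import *
np.set_printoptions(precision=4,suppress=True)
def st():
    s=bot.read_state();R=np.array(s["tcp_rot"]);yaw=np.degrees(np.arctan2(R[1,0],R[0,0]))
    print("t %.2f"%s["time_s"],"pos",s["position"],"yaw %.2f"%yaw,"tilt",R[2],"F",s["force"],"M",s["moment"],"open %.3f"%s["opening"],"j",s["joint_positions"].round(1))
    return s,R,yaw
def plan(x,y,z,yaw,n):
    s,R,y0=st();P=np.array(s["position"]);T=np.array([x,y,z]);
    dy=(y0-yaw+180)%360-180
    for i in range(n):
        a=np.radians(y0-dy*i/n);Rz=np.array([[np.cos(a),np.sin(a),0],[np.sin(a),-np.cos(a),0],[0,0,-1]])
        print((Rz.T@((T-P)/n)*1000).round(1).tolist(),round(np.radians(dy/n),3))
if __name__=="__main__":
    if len(sys.argv)>1: plan(*[float(v) for v in sys.argv[1:5]],int(sys.argv[5]))
    else: st()
E
python3 plan.py .483 .193 .21 -11.2 15
```

```text
t 1.00 pos [0.1587 0.6045 0.2226] yaw 75.29 tilt [ 0. -0. -1.] F [ 0.0155 -0.5106  0.5788] M [-0.0068  0.0767 -0.0407] open 0.999 j [ 65.1  30.2  82.1   0.   67.7 -10.2]
[-21.0, 27.9, 0.8] 0.101
[-18.1, 29.9, 0.8] 0.101
[-15.0, 31.5, 0.8] 0.101
[-11.8, 32.9, 0.8] 0.101
[-8.4, 33.9, 0.8] 0.101
[-5.0, 34.6, 0.8] 0.101
[-1.5, 34.9, 0.8] 0.101
[2.0, 34.9, 0.8] 0.101
[5.5, 34.5, 0.8] 0.101
[8.9, 33.8, 0.8] 0.101
[12.3, 32.7, 0.8] 0.101
[15.5, 31.3, 0.8] 0.101
[18.6, 29.6, 0.8] 0.101
[21.5, 27.6, 0.8] 0.101
[24.1, 25.3, 0.8] 0.101
```

>>> send_rows --motion '[[[-21,28,1],0.1],[[-18,30,1],0.1],[[-15,31.5,1],0.1],[[-12,33,1],0.1],[[-8.5,34,1],0.1]]' --gripper 0.45

```text
time_s: 1.42
position: [0.2661, 0.4692, 0.2173]
tcp_rot: [[0.693, 0.721, 0.002], [0.721, -0.693, 0.008], [0.007, -0.004, -1.0]]
force: [1.1, -0.1, -0.3]
opening: 0.706
```

>>> send_rows --motion '[[[-5,34.5,1],0.1],[[-1.5,35,1],0.1],[[2,35,1],0.1],[[5.5,34.5,1],0.1],[[9,34,1],0.1]]'

```text
time_s: 1.83
position: [0.3767, 0.3237, 0.2123]
tcp_rot: [[0.961, 0.277, 0.005], [0.277, -0.961, 0.01], [0.007, -0.008, -1.0]]
force: [0.5, 0.5, -0.5]
opening: 0.554
```

```bash
python3 plan.py .483 .193 .20 -11.2 5;python3 plan.py .483 .193 .20 -11.2 10
```

```text
t 1.83 pos [0.3767 0.3237 0.2123] yaw 16.10 tilt [ 0.0071 -0.0083 -0.9999] F [ 0.5168  0.4904 -0.4556] M [-0.0162  0.0263 -0.031 ] open 0.554 j [ 27.5  21.  101.3   0.5  57.3  11.2]
[13.2, 31.0, 2.5] 0.095
[16.1, 29.6, 2.5] 0.095
[18.8, 27.9, 2.5] 0.095
[21.4, 26.0, 2.5] 0.095
[23.8, 23.9, 2.5] 0.095
t 1.83 pos [0.3767 0.3237 0.2123] yaw 16.10 tilt [ 0.0071 -0.0083 -0.9999] F [ 0.5168  0.4904 -0.4556] M [-0.0162  0.0263 -0.031 ] open 0.554 j [ 27.5  21.  101.3   0.5  57.3  11.2]
[6.6, 15.5, 1.2] 0.048
[7.3, 15.2, 1.2] 0.048
[8.0, 14.8, 1.2] 0.048
[8.7, 14.4, 1.2] 0.048
[9.4, 14.0, 1.2] 0.048
[10.1, 13.5, 1.2] 0.048
[10.7, 13.0, 1.2] 0.048
[11.3, 12.5, 1.2] 0.048
[11.9, 11.9, 1.2] 0.048
[12.4, 11.4, 1.2] 0.048
```

>>> send_rows --motion '[[[13,31,2],0.095],[[16,29.5,2],0.095],[[19,28,2],0.095],[[21.5,26,2],0.095],[[24,24,2],0.095]]'

```text
time_s: 2.25
position: [0.4871, 0.1844, 0.2027]
tcp_rot: [[0.976, -0.218, 0.008], [-0.218, -0.976, 0.011], [0.005, -0.013, -1.0]]
force: [0.6, 1.0, -0.2]
opening: 0.55
```

>>> send_rows --motion '[[[0,0,0],0],[[0,0,0],0],[[0,0,0],0],[[0,0,0],0],[[0,0,0],0]]'

```text
time_s: 2.67
position: [0.4922, 0.1794, 0.2029]
tcp_rot: [[0.974, -0.227, 0.012], [-0.227, -0.974, 0.01], [0.01, -0.013, -1.0]]
force: [0.0, 0.0, -0.1]
opening: 0.55
```

```bash
python3 plan.py .483 .193 .140 -11.2 5; python3 - <<'E'
from h import *
C=capture("top");cv2.imwrite("pics/top1.png",C["image"]);cv2.imwrite("pics/top1z.png",cv2.resize(C["image"][140:270,90:250],None,fx=5,fy=4.6))
C=capture("side");cv2.imwrite("pics/side1.png",C["image"]);cv2.imwrite("pics/side1z.png",cv2.resize(C["image"][80:230,250:410],None,fx=4,fy=4))
E
```

```text
t 2.67 pos [0.4922 0.1794 0.2029] yaw -13.14 tilt [ 0.0097 -0.0128 -0.9999] F [ 0.0466  0.033  -0.0768] M [-0.053   0.0278 -0.0155] open 0.550 j [ 7.5 23.6 98.4  0.6 57.2 20.3]
[-2.4, -2.2, 12.6] -0.007
[-2.4, -2.2, 12.6] -0.007
[-2.4, -2.3, 12.6] -0.007
[-2.4, -2.3, 12.6] -0.007
[-2.3, -2.3, 12.6] -0.007
```

View pics/side1z.png

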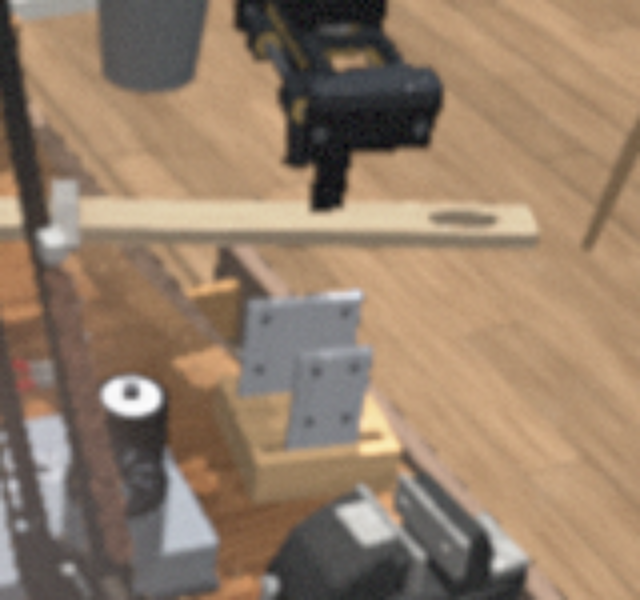

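View pics/top1z.png

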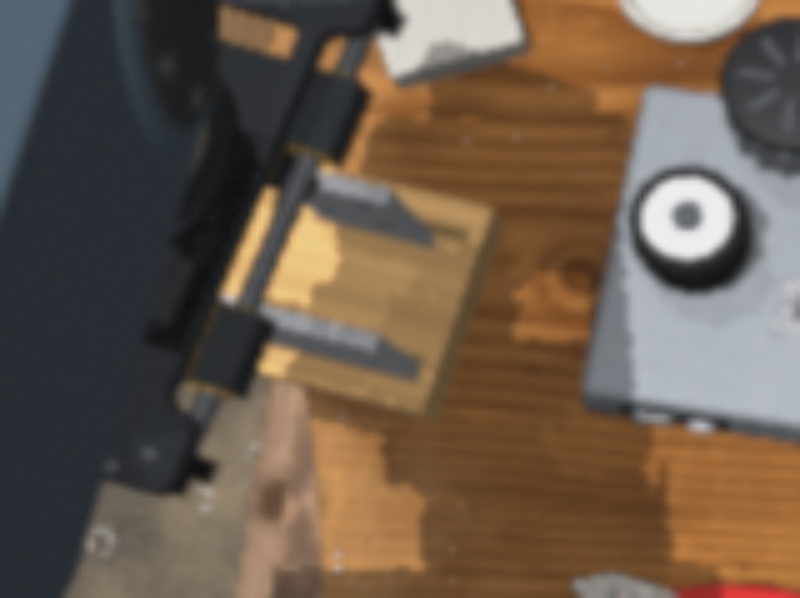

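>>> send_rows --motion '[[[-3,-3,10],-0.01],[[-3,-3,10],-0.01],[[-3,-3,10],-0.01],[[-2,-2,10],0],[[0,0,10],0]]'

```text
time_s: 3.18
position: [0.4836, 0.1984, 0.1545]
tcp_rot: [[0.982, -0.188, 0.02], [-0.188, -0.982, 0.012], [0.017, -0.015, -1.0]]
force: [-0.3, 0.1, 0.3]
opening: 0.547
```

```bash
python3 plan.py .4835 .193 .069 -11.2 5
```

```text
t 3.18 pos [0.4836 0.1984 0.1545] yaw -10.82 tilt [ 0.0172 -0.0153 -0.9997] F [-0.256   0.0973  0.3369] M [-0.079   0.1109 -0.0228] open 0.547 j [  9.8  27.5 101.6   0.6  49.6  20.2]
[0.2, 1.1, 17.1] 0.001
[0.2, 1.1, 17.1] 0.001
[0.2, 1.1, 17.1] 0.001
[0.2, 1.1, 17.1] 0.001
[0.2, 1.1, 17.1] 0.001
```

>>> send_rows --motion '[[[0,1,12],0],[[0,1,12],0],[[0,1,12],0],[[0,1,12],0],[[0,1,12],0]]'

```text
time_s: 3.6
position: [0.4817, 0.1993, 0.0933]
tcp_rot: [[0.984, -0.177, 0.022], [-0.177, -0.984, 0.013], [0.02, -0.017, -1.0]]
force: [-0.5, -0.5, 0.5]
opening: 0.554
```

```bash
python3 plan.py .4835 .193 .069 -11.2 5; python3 - <<'E'
from h import *
C=capture("side");cv2.imwrite("pics/side2z.png",cv2.resize(C["image"][100:230,270:390],None,fx=4.6,fy=4.6))
C=capture("top");cv2.imwrite("pics/top2z.png",cv2.resize(C["image"][140:270,90:250],None,fx=4.6,fy=4.6))
E
```

```text
t 3.60 pos [0.4817 0.1993 0.0933] yaw -10.21 tilt [ 0.0197 -0.0167 -0.9997] F [-0.4511 -0.5476  0.5094] M [-0.0923  0.0986 -0.009 ] open 0.554 j [  9.9  33.3 104.5   0.8  40.8  19.5]
[0.6, 1.2, 4.9] 0.003
[0.6, 1.2, 4.9] 0.003
[0.6, 1.2, 4.9] 0.003
[0.6, 1.2, 4.9] 0.003
[0.6, 1.2, 4.9] 0.003
```

View pics/side2z.png

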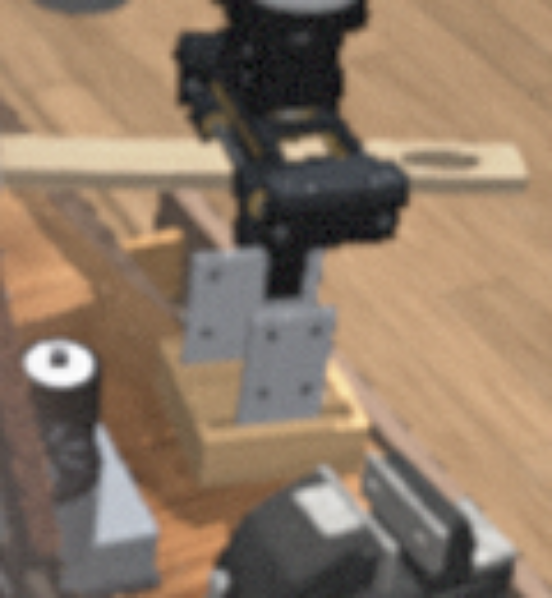

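View pics/top2z.png

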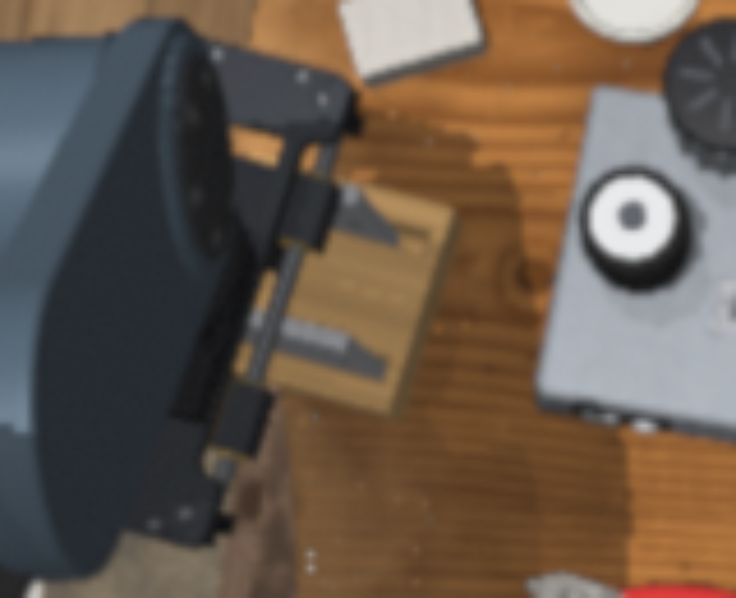

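>>> send_rows --motion '[[[0.6,2,6],0.005],[[0.6,2,6],0.005],[[0.6,2,6],0.005],[[0.6,1,4],0],[[0,0,0],0]]'

```text
time_s: 4.12
position: [0.4827, 0.193, 0.0703]
tcp_rot: [[0.981, -0.19, 0.022], [-0.191, -0.982, 0.013], [0.019, -0.017, -1.0]]
force: [0.3, 0.6, -0.3]
opening: 0.552
```

```bash
python3 plan.py .4835 .193 .069 -11.2 5
```

```text
t 4.12 pos [0.4827 0.193  0.0703] yaw -10.99 tilt [ 0.019  -0.0168 -0.9997] F [ 0.311   0.5528 -0.3286] M [-0.1236  0.0656 -0.0323] open 0.552 j [  9.1  35.6 105.4   0.9  37.6  19.4]
[0.2, -0.0, 0.3] 0.001
[0.2, -0.0, 0.3] 0.001
[0.2, -0.0, 0.3] 0.001
[0.2, -0.0, 0.3] 0.001
[0.2, -0.0, 0.3] 0.001
```

>>> send_rows --motion '[[[0,0,0],0],[[0,0,0],0],[[0,0,0],0],[[0,0,0],0],[[0,0,0],0]]' --gripper 1

```text
time_s: 4.53
position: [0.4835, 0.1927, 0.071]
tcp_rot: [[0.981, -0.191, 0.023], [-0.191, -0.981, 0.013], [0.02, -0.017, -1.0]]
force: [-0.3, 0.2, 0.3]
opening: 0.255
```

>>> send_rows --motion '[[[0,0,0],0],[[0,0,0],0],[[0,0,0],0],[[0,0,0],0],[[0,0,0],0]]'

```text
time_s: 4.95
position: [0.4819, 0.1931, 0.0712]
tcp_rot: [[0.982, -0.189, 0.021], [-0.189, -0.982, 0.013], [0.018, -0.017, -1.0]]
force: [-0.1, 0.1, -1.0]
opening: 0.09
```

```bash
python3 plan.py .4835 .193 .230 -11.2 10
```

```text
t 4.95 pos [0.4819 0.1931 0.0712] yaw -10.91 tilt [ 0.0181 -0.0167 -0.9997] F [-0.1225  0.1074 -1.0124] M [-0.1211  0.1727  0.1661] open 0.090 j [  9.2  35.5 105.5   0.9  37.7  19.4]
[0.2, -0.0, -15.9] 0.001
[0.2, -0.0, -15.9] 0.001
[0.2, -0.0, -15.9] 0.001
[0.2, -0.0, -15.9] 0.001
[0.2, -0.0, -15.9] 0.001
[0.2, -0.0, -15.9] 0.001
[0.2, -0.0, -15.9] 0.001
[0.2, -0.0, -15.9] 0.001
[0.2, -0.0, -15.9] 0.001
[0.2, -0.0, -15.9] 0.001
```

>>> send_rows --motion '[[[0,0,-4],0],[[0,0,-8],0],[[0,0,-10],0],[[0,0,-12],0],[[0,0,-14],0]]'

```text
time_s: 5.37
position: [0.4784, 0.1914, 0.1184]
tcp_rot: [[0.982, -0.19, 0.013], [-0.191, -0.982, 0.011], [0.01, -0.013, -1.0]]
force: [-0.2, 0.8, -3.8]
opening: 0.09
```

>>> send_rows --motion '[[[0,0,-16],0],[[0,0,-18],0],[[0,0,-18],0],[[0,0,-18],0],[[0,0,-16],0]]'

```text
time_s: 5.78
position: [0.4749, 0.1894, 0.2104]
tcp_rot: [[0.981, -0.192, 0.01], [-0.192, -0.981, 0.01], [0.008, -0.012, -1.0]]
force: [-0.2, -1.0, -4.3]
opening: 0.087
```

>>> send_rows --motion '[[[0,0,-10],0],[[0,0,-5],0],[[0,0,0],0],[[0,0,0],0],[[0,0,0],0]]'

```text
time_s: 6.2
position: [0.4749, 0.189, 0.2318]
tcp_rot: [[0.981, -0.193, 0.018], [-0.193, -0.981, 0.011], [0.016, -0.015, -1.0]]
force: [0.3, 0.0, -4.2]
opening: 0.092
```

```bash
python3 plan.py .5137 -.0489 .230 -3.9 15;  python3 - <<'E'
from h import *
C=capture("side");cv2.imwrite("pics/side3z.png",cv2.resize(C["image"][50:230,250:430],None,fx=3.3,fy=3.3))
E
```

```text
t 6.20 pos [0.4749 0.189  0.2318] yaw -11.16 tilt [ 0.0157 -0.0147 -0.9998] F [ 0.3235  0.0135 -4.1543] M [-0.0888  0.0883  0.0241] open 0.092 j [ 8.9 20.3 98.5  0.6 60.1 19.7]
[5.6, 15.1, 0.1] -0.008
[5.5, 15.1, 0.1] -0.008
[5.3, 15.2, 0.1] -0.008
[5.2, 15.2, 0.1] -0.008
[5.1, 15.2, 0.1] -0.008
[5.0, 15.3, 0.1] -0.008
[4.8, 15.3, 0.1] -0.008
[4.7, 15.4, 0.1] -0.008
[4.6, 15.4, 0.1] -0.008
[4.4, 15.4, 0.1] -0.008
[4.3, 15.5, 0.1] -0.008
[4.2, 15.5, 0.1] -0.008
[4.1, 15.5, 0.1] -0.008
[3.9, 15.6, 0.1] -0.008
[3.8, 15.6, 0.1] -0.008
```

View pics/side3z.png

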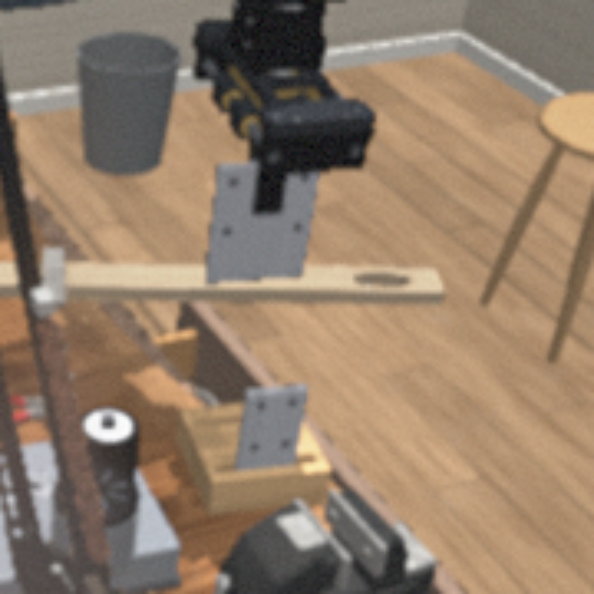

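>>> send_rows --motion '[[[4,10,0],-0.008],[[5,16,0],-0.008],[[6,18,0],-0.01],[[6,18,0],-0.01],[[6,18,0],-0.01]]'

```text
time_s: 6.67
position: [0.4837, 0.1063, 0.2258]
tcp_rot: [[0.99, -0.14, 0.006], [-0.14, -0.99, 0.013], [0.004, -0.014, -1.0]]
force: [0.9, -0.5, -4.8]
opening: 0.089
```

>>> send_rows --motion '[[[5,18,0],-0.008],[[5,18,0],-0.008],[[5,18,0],-0.01],[[5,18,0],-0.01],[[5,16,0],-0.01]]'

```text
time_s: 7.08
position: [0.495, 0.0116, 0.2193]
tcp_rot: [[0.996, -0.091, -0.005], [-0.091, -0.996, 0.014], [-0.006, -0.014, -1.0]]
force: [0.8, 0.4, -4.1]
opening: 0.09
```

```bash
python3 plan.py .5137 -.0489 .230 -3.9 5
```

```text
t 7.08 pos [0.495  0.0116 0.2193] yaw -5.24 tilt [-0.0063 -0.0137 -0.9999] F [ 0.8279  0.3605 -4.102 ] M [-0.1232  0.0739 -0.0402] open 0.090 j [-12.1  20.6 100.4   0.9  59.4  -7.3]
[4.8, 11.7, -2.1] -0.005
[4.8, 11.7, -2.1] -0.005
[4.7, 11.7, -2.1] -0.005
[4.7, 11.8, -2.1] -0.005
[4.6, 11.8, -2.1] -0.005
```

>>> send_rows --motion '[[[5,14,-1],-0.004],[[5,13,-1],-0.004],[[5,11,-1],-0.004],[[4,9,-1],0],[[3,4,-1],0]]'

```text
time_s: 7.5
position: [0.5108, -0.0465, 0.2182]
tcp_rot: [[0.996, -0.083, -0.016], [-0.082, -0.996, 0.016], [-0.017, -0.015, -1.0]]
force: [-0.6, -0.6, -4.6]
opening: 0.092
```

>>> send_rows --motion '[[[0,0,0],0],[[0,0,0],0],[[0,0,0],0],[[0,0,0],0],[[0,0,0],0]]'

```text
time_s: 7.92
position: [0.5101, -0.0453, 0.2167]
tcp_rot: [[0.996, -0.083, -0.019], [-0.083, -0.996, 0.018], [-0.02, -0.017, -1.0]]
force: [-0.3, -0.5, -5.2]
opening: 0.088
```

```bash
python3 plan.py .5137 -.0489 .14 -3.9 5; python3 - <<'E'
from h import *
C=capture("side");cv2.imwrite("pics/side4z.png",cv2.resize(C["image"][90:270,160:340],None,fx=3.3,fy=3.3))
C=capture("top");cv2.imwrite("pics/top4z.png",cv2.resize(C["image"][140:270,190:370],None,fx=4.4,fy=4.4))
E
```

```text
t 7.92 pos [ 0.5101 -0.0453  0.2167] yaw -4.75 tilt [-0.0202 -0.0166 -0.9997] F [-0.333  -0.5152 -5.2108] M [-0.1356  0.0129  0.032 ] open 0.088 j [-18.   22.5  97.7   0.8  61.2 -13.6]
[0.8, 0.7, 15.3] -0.003
[0.8, 0.7, 15.3] -0.003
[0.8, 0.7, 15.3] -0.003
[0.8, 0.7, 15.3] -0.003
[0.8, 0.7, 15.3] -0.003
```

View pics/side4z.png

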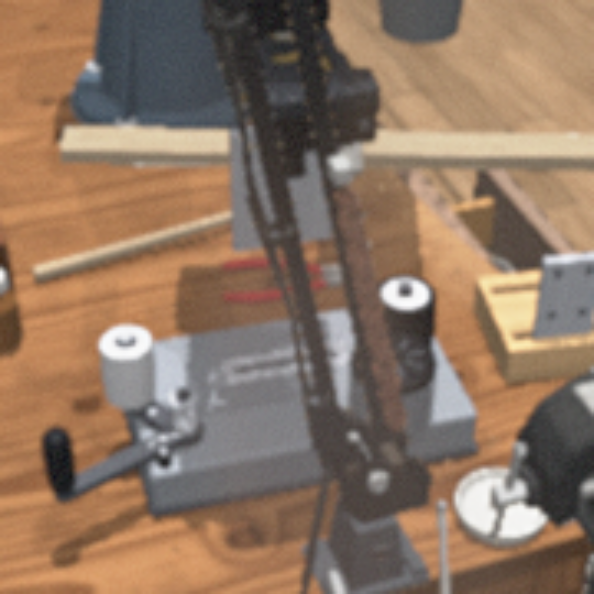

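View pics/top4z.png

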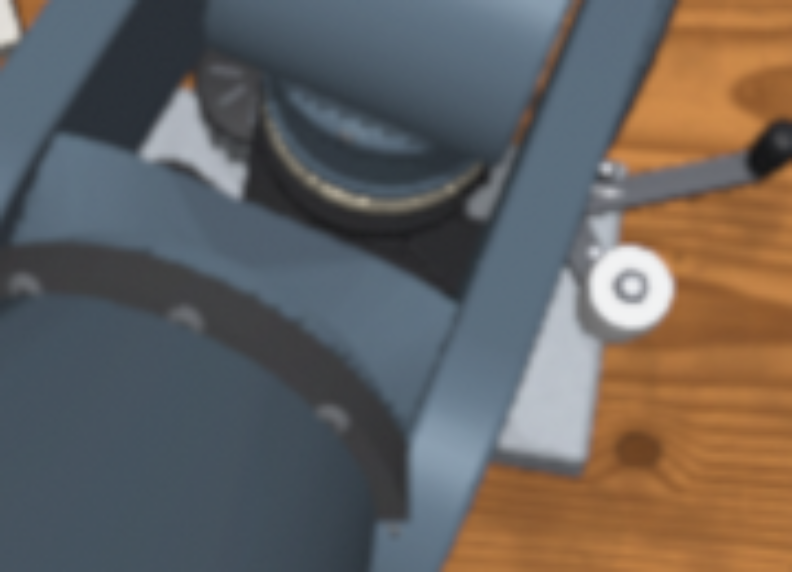

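>>> send_rows --motion '[[[1,1,14],-0.004],[[1,1,16],-0.004],[[1,1,16],-0.004],[[1,1,16],0],[[1,1,12],0]]'

```text
time_s: 8.43
position: [0.5174, -0.0487, 0.1447]
tcp_rot: [[0.998, -0.067, -0.007], [-0.067, -0.998, 0.015], [-0.008, -0.014, -1.0]]
force: [0.0, -0.7, -4.0]
opening: 0.09
```

>>> send_rows --motion '[[[0,0,7],0],[[0,0,3],0],[[0,0,0],0],[[0,0,0],0],[[0,0,0],0]]'

```text
time_s: 8.85
position: [0.5168, -0.0476, 0.133]
tcp_rot: [[0.998, -0.066, -0.01], [-0.066, -0.998, 0.016], [-0.011, -0.015, -1.0]]
force: [-0.6, -0.5, -4.2]
opening: 0.088
```

```bash
python3 plan.py .5137 -.0489 .115 -3.9 5; python3 - <<'E'
from h import *
C=capture("side");I=C["image"]
s=bot.read_state();R=np.array(s["tcp_rot"]);p=np.array(s["position"])
o=cv2.resize(I[130:250,190:310],None,fx=5,fy=5,interpolation=cv2.INTER_CUBIC)
cv2.imwrite("pics/side5z.png",o)
foot=[p+R@np.array([a,b,.0632]) for a,b in((.004,.04),(.004,-.04))]
print("foot corners px (z+x face)",proj(C,foot),foot)
a=np.radians(-4);X=np.array([np.cos(a),np.sin(a),0]);Y=np.array([-np.sin(a),np.cos(a),0]);S=np.array([.5137,-.0489,.042])
print("slot corners +x side",proj(C,[S+X*.0049+Y*.0409,S+X*.0049-Y*.0409]))
E
```

```text
t 8.85 pos [ 0.5168 -0.0476  0.133 ] yaw -3.79 tilt [-0.0106 -0.015  -0.9998] F [-0.5668 -0.4766 -4.1799] M [-0.129  -0.0237  0.0203] open 0.088 j [-18.   29.9 101.7   0.9  49.2 -14.8]
[-0.6, 0.3, 3.6] 0.0
[-0.6, 0.3, 3.6] 0.0
[-0.6, 0.3, 3.6] 0.0
[-0.6, 0.3, 3.6] 0.0
[-0.6, 0.3, 3.6] 0.0
foot corners px (z+x face) [[231.36414235 195.7678555 ]
 [261.83002466 189.89040469]] [array([ 0.5177769 , -0.08688068,  0.06935251]), array([ 0.52307436, -0.00706509,  0.07053947])]
slot corners +x side [[260.86968651 198.14527959]
 [230.21778862 203.76128637]]
```

View pics/side5z.png

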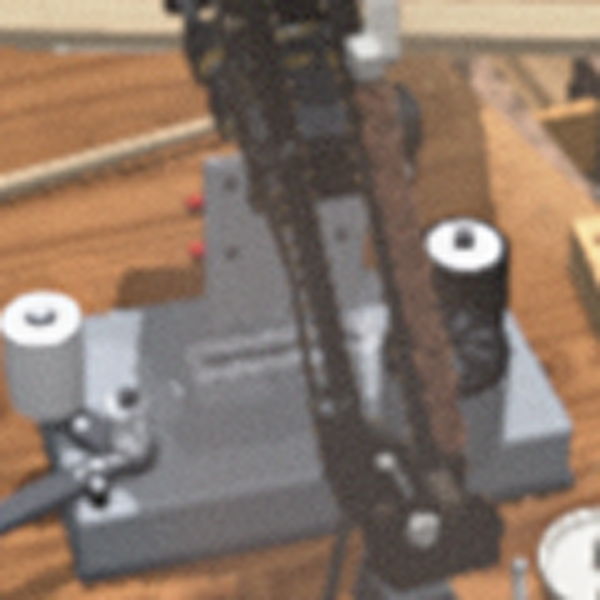

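>>> send_rows --motion '[[[-1,1,3],0],[[-1,1,5],0],[[-0.5,0.5,5],0],[[0,0,4],0],[[0,0,2],0]]'

```text
time_s: 9.32
position: [0.5156, -0.0505, 0.115]
tcp_rot: [[0.998, -0.066, -0.003], [-0.066, -0.998, 0.014], [-0.004, -0.013, -1.0]]
force: [-0.7, -0.8, -5.5]
opening: 0.086
```

```bash
cat > foot.py <<'E'
from plan import *
s,R,y=st();p=np.array(s["position"]);f=p+R@np.array([0,0,.0632])
e=f-np.array([.5137,-.0489,.008]);print("foot",f,"err mm along tool",(R.T@e*1000).round(1))
E
python3 foot.py
```

```text
t 9.32 pos [ 0.5156 -0.0505  0.115 ] yaw -3.79 tilt [-0.0042 -0.0133 -0.9999] F [-0.6681 -0.7978 -5.4908] M [-0.1466  0.0465 -0.0107] open 0.086 j [-18.4  31.5 102.8   0.9  46.1 -15.2]
foot [ 0.5154 -0.0497  0.0518] err mm along tool [  1.6   0.1 -43.8]
```

>>> send_rows --motion '[[[-1,-0.5,2],0],[[-0.5,-0.5,3],0],[[0,0,4],0],[[0,0,4],0],[[0,0,3],0]]'

```text
time_s: 9.73
position: [0.5146, -0.0455, 0.1014]
tcp_rot: [[0.998, -0.071, -0.002], [-0.07, -0.997, 0.02], [-0.003, -0.02, -1.0]]
force: [-2.9, 6.5, 16.1]
opening: 0.089
```

```bash
python3 foot.py
```

```text
t 9.73 pos [ 0.5146 -0.0455  0.1014] yaw -4.04 tilt [-0.0035 -0.0202 -0.9998] F [-2.9008  6.535  16.0607] M [ 0.6784  0.8838 -0.0614] open 0.089 j [-18.1  32.7 103.6   1.5  44.2 -15.2]
foot [ 0.5145 -0.0442  0.0382] err mm along tool [  0.3  -5.3 -30.1]
```

```bash
python3 - <<'E'
from h import *
C=capture("side");I=C["image"]
cv2.imwrite("pics/side6z.png",cv2.resize(I[140:240,200:300],None,fx=6,fy=6,interpolation=cv2.INTER_CUBIC))
C=capture("top");I=C["image"]
cv2.imwrite("pics/top6z.png",cv2.resize(I[150:260,200:340],None,fx=5,fy=5,interpolation=cv2.INTER_CUBIC))
E
```

```text
(no output)
```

View pics/side6z.png

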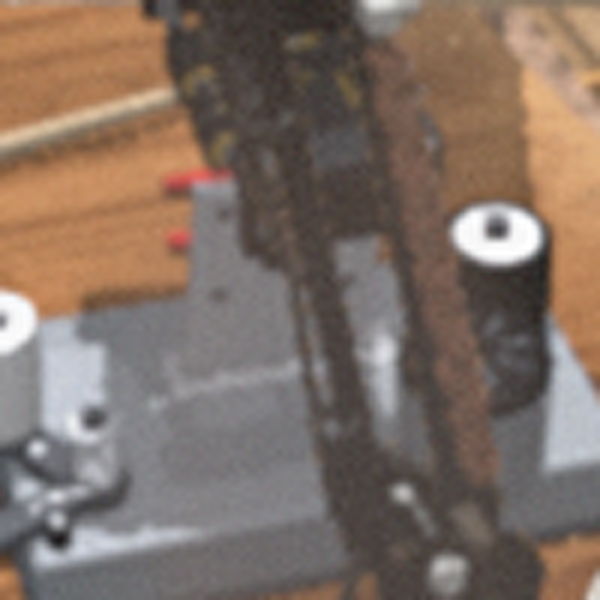

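View pics/top6z.png

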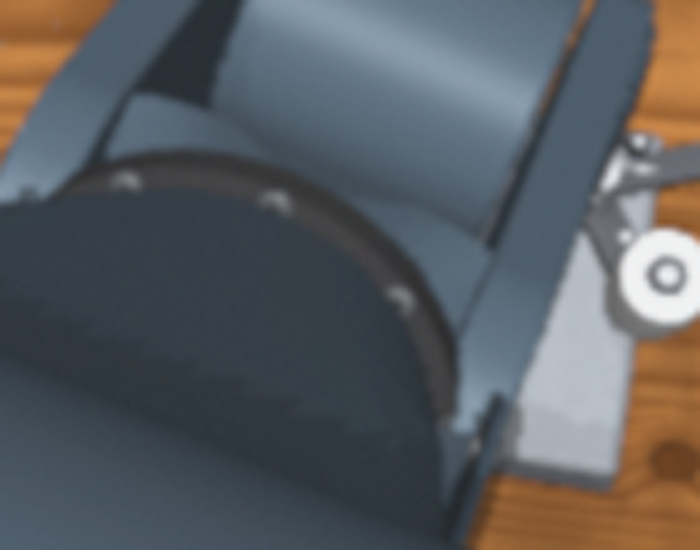

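```bash
python3 - <<'E'
from h import *
np.set_printoptions(precision=4,suppress=True)
C=capture("side")
def atx(xy,x):
    o,d=ray(C,xy);return o+d*(x-o[0])/d[0]
for xy in ([231.2,202],[232,190],[232.2,171]): print(xy,atx(xy,.5155))
s=bot.read_state();R=np.array(s["tcp_rot"]);p=np.array(s["position"])
print(proj(C,[p+R@np.array([.004,.04,z]) for z in (.0632,.05,.03,0,-.0368)]))
print("slot end seen",atz(C,[231,202.4],.042),atz(C,[231,202.4],.0465))
for y in(-.0845,-.0865,-.0885,-.0905): print(y,proj(C,[[.516,y,.042],[.507,y,.042]]).ravel())
E
```

```text
[231.2, 202] [ 0.5155 -0.0872  0.0469]
[232, 190] [ 0.5155 -0.084   0.0855]
[232.2, 171] [ 0.5155 -0.082   0.1437]
[[232.3909 204.5731]
 [232.1665 200.6991]
 [231.8196 194.7059]
 [231.2828 185.4262]
 [230.5958 173.5413]]
slot end seen [ 0.5114 -0.0865  0.042 ] [ 0.5163 -0.088   0.0465]
-0.0845 [232.3195 203.3438 231.2413 201.1744]
-0.0865 [231.5732 203.5176 230.4991 201.3459]
-0.0885 [230.826  203.6915 229.7562 201.5176]
-0.0905 [230.0781 203.8656 229.0124 201.6894]
```

>>> send_rows --motion '[[[0,0,-1],0],[[0,0,-1],0],[[0,0,0],0],[[0,0,0],0],[[0,0,0],0]]'

```text
time_s: 10.3
position: [0.5143, -0.0448, 0.1034]
tcp_rot: [[0.998, -0.069, -0.002], [-0.069, -0.997, 0.02], [-0.003, -0.02, -1.0]]
force: [0.1, 0.6, -5.3]
opening: 0.092
```

```bash
python3 foot.py; python3 - <<'E'
from h import *
C=capture("side");I=C["image"]
cv2.imwrite("pics/side7z.png",cv2.resize(I[160:220,220:280],None,fx=10,fy=10,interpolation=cv2.INTER_CUBIC))
E
```

```text
t 10.30 pos [ 0.5143 -0.0448  0.1034] yaw -3.94 tilt [-0.0032 -0.0198 -0.9998] F [ 0.0683  0.6157 -5.3208] M [-0.1013  0.0566 -0.0179] open 0.092 j [-18.   32.5 103.6   1.5  44.4 -15.2]
foot [ 0.5142 -0.0435  0.0403] err mm along tool [ -0.   -6.  -32.1]
```

View pics/side7z.png

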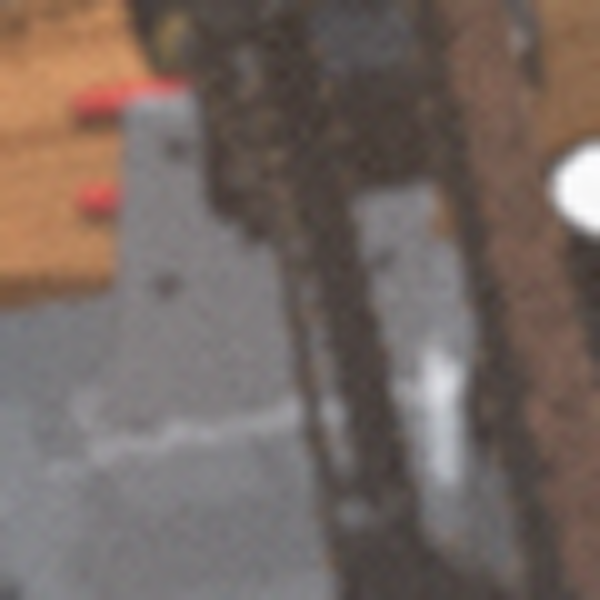

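```bash
python3 - <<'E'
from h import *
np.set_printoptions(precision=4,suppress=True)
C=capture("side")
def atp(xy,p,n):
    o,d=ray(C,xy);return o+d*((p-o)@n)/(d@n)
a=np.radians(-11.2);n=np.array([np.cos(a),np.sin(a),0])
P=np.array([.483,.1933,0])+n*.004
for xy in ([311.9,157],[310.8,168],[309.6,178]): print("rack",atp(xy,P,n))
a=np.radians(-3.9);n=np.array([np.cos(a),np.sin(a),0]);P=np.array([.5142,-.0448,0])+n*.004
for xy in ([232.2,171],[231.8,185],[231.1,202],[264,179],[265.5,187]): print("now",atp(xy,P,n))
for n in ("slot_mouth","wide_mid","linisher"): print(n,place_of("side",n)[:2])
I=cv2.imread("pics/side0.png")
cv2.imwrite("pics/s0z.png",cv2.resize(I[160:220,220:280],None,fx=10,fy=10,interpolation=cv2.INTER_CUBIC))
E
```

```text
rack [0.4792 0.1533 0.1067]
rack [0.4793 0.1539 0.0702]
rack [0.4793 0.154  0.0356]
now [ 0.5157 -0.0821  0.1438]
now [ 0.5155 -0.0842  0.1014]
now [ 0.5153 -0.0874  0.0468]
now [ 0.5212 -0.0012  0.1027]
now [0.5215 0.0035 0.076 ]
slot_mouth [{'xy': [245.4, 198.6], 'p': 0.91}]
wide_mid [{'xy': [247.2, 185.8], 'p': 0.61}]
linisher [{'xy': [246.8, 220.7], 'p': 0.77}]
```

View pics/s0z.png

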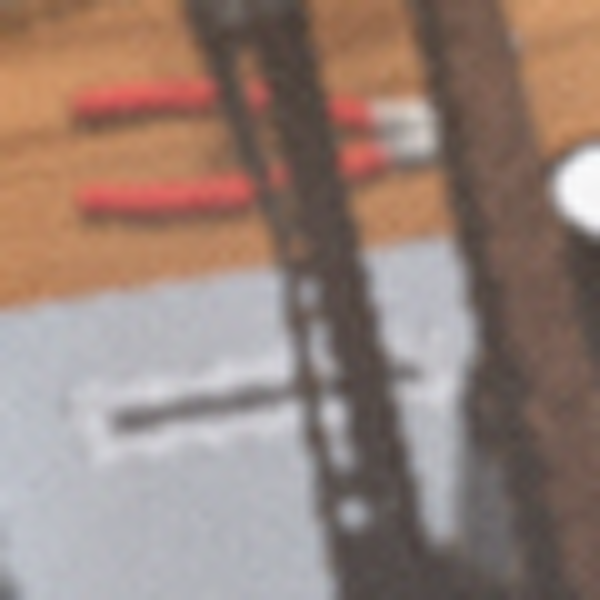

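>>> send_rows --motion '[[[0,-1,0],0],[[0,-0.5,2],0],[[0,0,2],0],[[0,0,2],0],[[0,0,2],0]]'

```text
time_s: 10.97
position: [0.5142, -0.0431, 0.095]
tcp_rot: [[0.998, -0.069, -0.002], [-0.069, -0.997, 0.02], [-0.004, -0.02, -1.0]]
force: [-0.3, -0.1, -3.9]
opening: 0.088
```

```bash
python3 foot.py
```

```text
t 10.97 pos [ 0.5142 -0.0431  0.095 ] yaw -3.96 tilt [-0.0036 -0.0199 -0.9998] F [-0.2836 -0.0663 -3.8728] M [-0.1594  0.0702 -0.0246] open 0.088 j [-17.9  33.3 103.9   1.5  43.2 -15. ]
foot [ 0.514  -0.0418  0.0318] err mm along tool [ -0.2  -7.6 -23.6]
```

>>> send_rows --motion '[[[0,0,3],0],[[0,0,3],0],[[0,0,3],0],[[0,0,3],0],[[0,0,2],0]]'

```text
time_s: 11.38
position: [0.5142, -0.0437, 0.0796]
tcp_rot: [[0.998, -0.068, -0.003], [-0.068, -0.998, 0.018], [-0.004, -0.018, -1.0]]
force: [-0.6, -0.3, -3.6]
opening: 0.092
```

```bash
python3 foot.py; python3 - <<'E'
from h import *
C=capture("side");I=C["image"]
cv2.imwrite("pics/side8z.png",cv2.resize(I[160:220,220:280],None,fx=10,fy=10,interpolation=cv2.INTER_CUBIC))
E
```

```text
t 11.38 pos [ 0.5142 -0.0437  0.0796] yaw -3.91 tilt [-0.0038 -0.0182 -0.9998] F [-0.6395 -0.2557 -3.5907] M [-0.3699  0.2149 -0.0857] open 0.092 j [-17.9  34.9 104.4   1.5  41.2 -15.1]
foot [ 0.514  -0.0425  0.0165] err mm along tool [-0.2 -6.5 -8.3]
```

View pics/side8z.png

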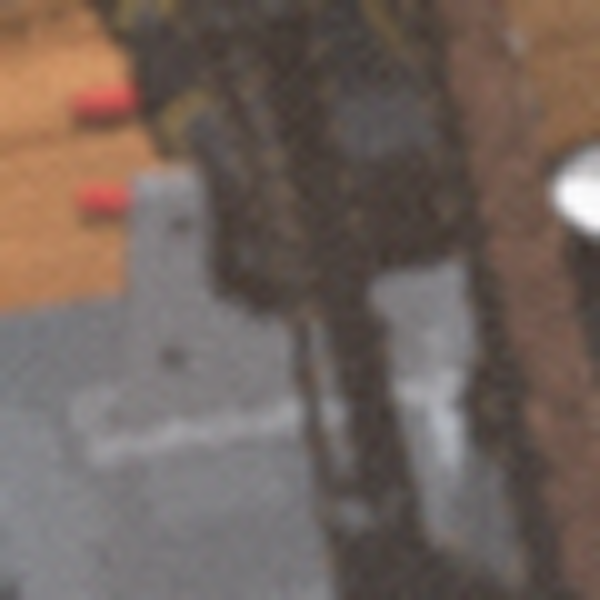

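>>> send_rows --motion '[[[0,0.3,2],0],[[0,0.3,2],0],[[0,0.3,2],0],[[0,0.3,1.5],0],[[0,0,1],0]]'

```text
time_s: 11.85
position: [0.5142, -0.0447, 0.0725]
tcp_rot: [[0.998, -0.07, -0.002], [-0.069, -0.997, 0.019], [-0.004, -0.019, -1.0]]
force: [-3.8, -0.3, 8.0]
opening: 0.087
```

```bash
python3 foot.py
```

```text
t 11.85 pos [ 0.5142 -0.0447  0.0725] yaw -3.98 tilt [-0.0037 -0.0192 -0.9998] F [-3.8083 -0.3048  8.0423] M [ 0.1294  0.7313 -0.0338] open 0.087 j [-18.   35.6 104.6   1.6  40.2 -15.2]
foot [ 0.514  -0.0434  0.0093] err mm along tool [-0.  -5.5 -1.2]
```

>>> send_rows --motion '[[[0,0,1.5],0],[[0,0.5,2],0],[[0,0,2],0],[[0,0,2],0],[[0,0,2],0]]'

```text
time_s: 12.27
position: [0.5141, -0.045, 0.0723]
tcp_rot: [[0.998, -0.07, -0.0], [-0.07, -0.997, 0.02], [-0.001, -0.02, -1.0]]
force: [-4.1, -1.1, 13.1]
opening: 0.087
```

```bash
python3 foot.py; python3 - <<'E'
from h import *
C=capture("side");I=C["image"]
cv2.imwrite("pics/side9z.png",cv2.resize(I[160:220,220:280],None,fx=10,fy=10,interpolation=cv2.INTER_CUBIC))
E
```

```text
t 12.27 pos [ 0.5141 -0.045   0.0723] yaw -4.04 tilt [-0.0014 -0.0198 -0.9998] F [-4.1436 -1.1141 13.1067] M [ 0.2025  0.9279 -0.0229] open 0.087 j [-18.1  35.6 104.7   1.7  40.  -15.3]
foot [ 0.5141 -0.0437  0.0091] err mm along tool [ 0.1 -5.2 -1. ]
```

View pics/side9z.png

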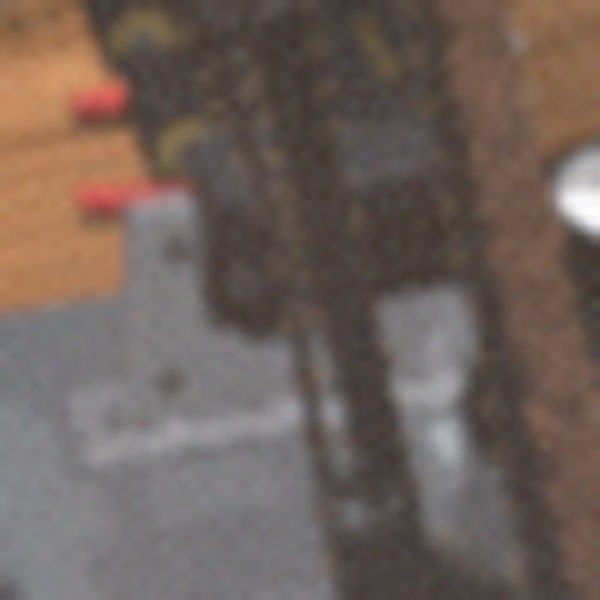

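>>> send_rows --motion '[[[0,0,-0.5],0],[[0,0,0],0],[[0,0,0],0],[[0,0,0],0],[[0,0,0],0]]' --gripper 0.5

```text
time_s: 12.73
position: [0.5179, -0.0456, 0.0754]
tcp_rot: [[0.997, -0.071, 0.01], [-0.071, -0.997, 0.018], [0.008, -0.018, -1.0]]
force: [-0.4, 0.6, -0.4]
opening: 0.382
```

```bash
python3 plan.py; python3 - <<'E'
from h import *
C=capture("side");I=C["image"]
cv2.imwrite("pics/side10z.png",cv2.resize(I[160:220,220:280],None,fx=10,fy=10,interpolation=cv2.INTER_CUBIC))
E
```

```text
t 12.73 pos [ 0.5179 -0.0456  0.0754] yaw -4.07 tilt [ 0.0083 -0.0184 -0.9998] F [-0.4255  0.5527 -0.3802] M [-0.1011  0.0911  0.0202] open 0.382 j [-18.   35.3 104.5   1.8  39.9 -15.3]
```

View pics/side10z.png

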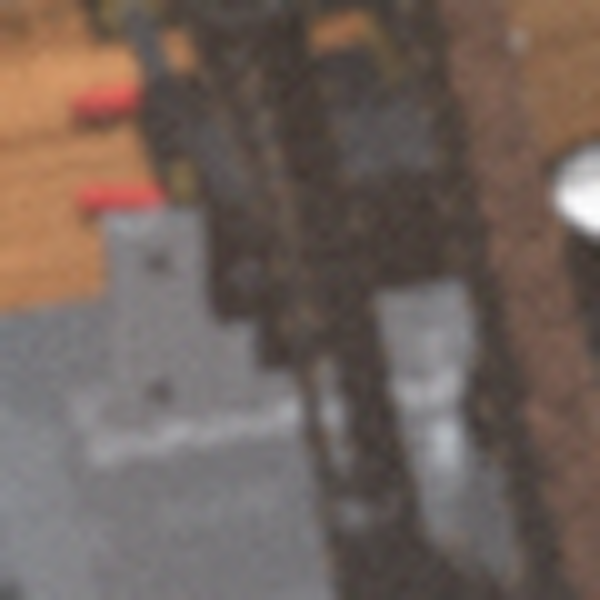

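>>> send_rows --motion '[[[-0.5,0,-8],0],[[-0.5,0,-14],0],[[0,0,-16],0],[[0,0,-16],0],[[0,0,-8],0]]'

```text
time_s: 13.2
position: [0.5142, -0.0459, 0.1379]
tcp_rot: [[0.997, -0.071, 0.002], [-0.071, -0.997, 0.02], [0.001, -0.02, -1.0]]
force: [0.7, 0.6, 0.0]
opening: 0.499
```

```bash
python3 plan.py; python3 - <<'E'
from h import *
np.set_printoptions(precision=4,suppress=True)
C=capture("side");I=C["image"]
cv2.imwrite("pics/side11z.png",cv2.resize(I[160:220,220:280],None,fx=10,fy=10,interpolation=cv2.INTER_CUBIC))
a=np.radians(-4);X=np.array([np.cos(a),np.sin(a),0]);Y=np.array([-np.sin(a),np.cos(a),0])
for S in ([.5137,-.0489,.108],[.5137,-.0465,.108]):
  p=proj(C,[S-X*.004-Y*.04,S-X*.004+Y*.04,S+X*.004-Y*.04,S+X*.004+Y*.04]);print((p-[220,160])*10)
E
```

```text
t 13.20 pos [ 0.5142 -0.0459  0.1379] yaw -4.06 tilt [ 0.0006 -0.0205 -0.9998] F [0.7263 0.6304 0.0259] M [-0.1483  0.05   -0.0413] open 0.499 j [-18.2  29.1 102.3   1.5  48.8 -15.2]
[[ 89.7038 212.3409]
 [400.1746 159.5241]
 [ 97.3618 231.6967]
 [409.5403 178.2181]]
[[ 98.9981 210.3299]
 [409.099  157.5845]
 [106.7073 229.6606]
 [418.5114 176.2546]]
```

View pics/side11z.png

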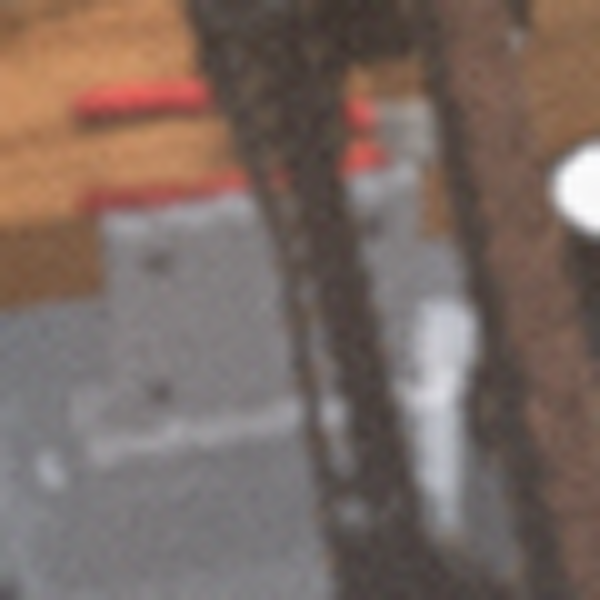

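>>> send_rows --motion '[[[0,0,3],0],[[0,0,3],0],[[0,0,3],0],[[0,0,3],0],[[0,0,0],0]]' --gripper 1

```text
time_s: 13.67
position: [0.5141, -0.0456, 0.1246]
tcp_rot: [[0.997, -0.071, 0.003], [-0.071, -0.997, 0.02], [0.001, -0.02, -1.0]]
force: [-0.5, 0.2, 0.7]
opening: 0.205
```

>>> send_rows --motion '[[[0,0,0],0],[[0,0,0],0],[[0,0,3],0],[[0,0,3],0],[[0,0,3],0]]'

```text
time_s: 14.08
position: [0.5132, -0.0451, 0.1131]
tcp_rot: [[0.997, -0.071, -0.0], [-0.071, -0.997, 0.021], [-0.002, -0.021, -1.0]]
force: [0.2, 0.3, -0.2]
opening: 0.005
```

>>> send_rows --motion '[[[0,0,2],0],[[0,0,2],0],[[0,0,2],0],[[0,0,2],0],[[0,0,2],0]]'

```text
time_s: 14.5
position: [0.5146, -0.0451, 0.1083]
tcp_rot: [[0.998, -0.07, 0.003], [-0.07, -0.997, 0.02], [0.001, -0.02, -1.0]]
force: [-3.6, -0.2, 15.8]
opening: 0.002
```

>>> send_rows --motion '[[[0,0,-10],0],[[0,0,-18],0],[[0,0,-20],0],[[0,0,-20],0],[[0,0,-15],0]]' --gripper 0.5

```text
time_s: 14.92
position: [0.5116, -0.046, 0.1921]
tcp_rot: [[0.998, -0.07, -0.004], [-0.07, -0.997, 0.022], [-0.006, -0.022, -1.0]]
force: [0.3, 0.7, 0.7]
opening: 0.295
```

```bash
python3 - <<'E'
from h import *
np.set_printoptions(precision=4,suppress=True)
T=capture("top");S=capture("side")
for n in("grip_mid","lever_pivot","lever_grip","slot_mouth","linisher"):
    a,b=place_of("top",n),place_of("side",n)
    print(n,[(d["xy"],d["p"]) for d in a[:1]+b[:1]], tri(T,a[0]["xy"],S,b[0]["xy"]) if a and b else "")
    z=dict(grip_mid=.082,lever_pivot=.0535,lever_grip=.054,slot_mouth=.042,linisher=0)[n]
    if a: print("  top",atz(T,a[0]["xy"],z))
    if b: print("  side",atz(S,b[0]["xy"],z))
print("cab",atz(T,[437,290],0),atz(T,[437,150],0),atz(T,[437,290],.2))
cv2.imwrite("pics/top12z.png",cv2.resize(T["image"][140:240,290:410],None,fx=6,fy=6,interpolation=cv2.INTER_CUBIC))
cv2.imwrite("pics/side12z.png",cv2.resize(S["image"][190:260,150:250],None,fx=7,fy=7,interpolation=cv2.INTER_CUBIC))
E
python3 plan.py
```

```text
grip_mid [([364.5, 174.2], 0.64), ([176.9, 225.2], 0.61)] (array([ 0.5962, -0.2382,  0.0884]), np.float64(0.0016109369090205375))
  top [ 0.5982 -0.2389  0.082 ]
  side [ 0.5892 -0.2383  0.082 ]
lever_pivot [([316.4, 182.1], 0.57), ([216.3, 222.0], 0.65)] (array([ 0.5794, -0.1444,  0.0528]), np.float64(0.0007576749767831952))
  top [ 0.5794 -0.1439  0.0535]
  side [ 0.58   -0.1449  0.0535]
lever_grip [([364.5, 178.5], 0.57), ([179.9, 237.9], 0.47)] (array([ 0.5981, -0.2416,  0.0513]), np.float64(0.009446026039995168))
  top [ 0.5964 -0.2456  0.054 ]
  side [ 0.6027 -0.2374  0.054 ]
slot_mouth [([245.1, 199.2], 0.65)] 
  side [ 0.5116 -0.0484  0.042 ]
linisher [([248.0, 215.7], 0.89)] 
  side [ 0.5305 -0.0472  0.    ]
cab [ 0.378  -0.4249  0.    ] [ 0.6935 -0.423   0.    ] [ 0.3736 -0.3446  0.2   ]
t 15.52 pos [ 0.5111 -0.0459  0.1902] yaw -4.02 tilt [-0.0082 -0.0226 -0.9997] F [ 0.0392  0.2703 -0.0018] M [-0.1063  0.0851 -0.0111] open 0.497 j [-18.3  24.4  99.6   1.4  56.7 -15. ]
```

View pics/top12z.png

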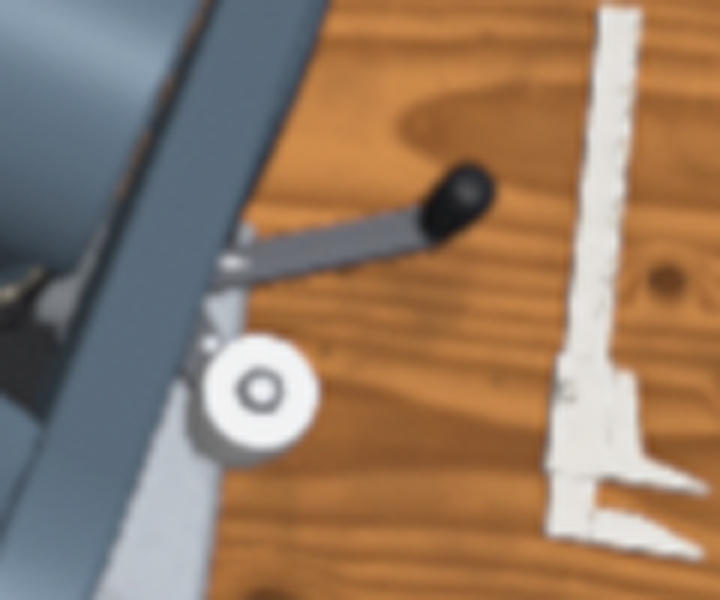

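View pics/side12z.png

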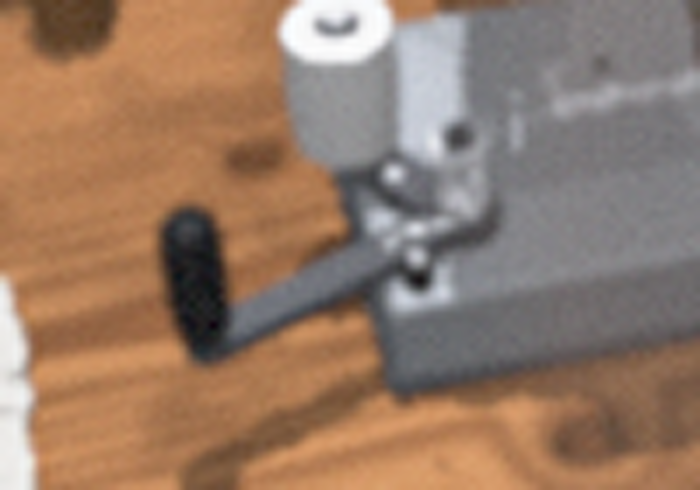

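```bash
python3 - <<'E'
from h import *
np.set_printoptions(precision=4,suppress=True)
T=capture("top");S=capture("side")
print(atz(T,[368,171.2],.107),atz(T,[362.8,178],.056),atz(S,[177.1,221.7],.107),atz(S,[179.7,239],.056))
E
python3 plan.py .594 -.240 .19 -7 10
```

```text
[ 0.5982 -0.24    0.107 ] [ 0.5966 -0.2415  0.056 ] [ 0.6048 -0.2383  0.107 ] [ 0.608  -0.2388  0.056 ]
t 15.62 pos [ 0.5113 -0.0459  0.1905] yaw -4.02 tilt [-0.0076 -0.0225 -0.9997] F [ 0.28    0.5982 -0.5863] M [-0.1249  0.0802  0.0328] open 0.502 j [-18.3  24.4  99.6   1.4  56.7 -15. ]
[9.6, 18.8, 0.0] 0.005
[9.7, 18.7, 0.0] 0.005
[9.8, 18.7, 0.0] 0.005
[9.9, 18.6, 0.0] 0.005
[10.0, 18.6, 0.0] 0.005
[10.1, 18.5, 0.0] 0.005
[10.2, 18.5, 0.0] 0.005
[10.3, 18.4, 0.0] 0.005
[10.4, 18.4, 0.0] 0.005
[10.5, 18.3, 0.0] 0.005
```

```bash
python3 - <<'E'
from h import *
np.set_printoptions(precision=3,suppress=True)
T=capture("top");S=capture("side")
def line(t1,t2,s1,s2):
    oT,a=ray(T,t1);_,b=ray(T,t2);n1=np.cross(a,b)
    oS,c=ray(S,s1);_,d=ray(S,s2);n2=np.cross(c,d)
    u=np.cross(n1,n2);
    for z in(.1,.2,.3,.4,.6):
        print(z,np.linalg.solve(np.array([n1,n2,[0,0,1]]),[n1@oT,n2@oS,z]))
# left beam (brown strut) top: (272,108)-(352,2); side: (272,225)-(236,0)
line([275,106],[350,4],[272,225],[243,0])
line([275,106],[350,4],[258,210],[205,0])
print(atz(T,[278,128],.03))
E
```

```text
0.1 [ 0.784 -0.076  0.1  ]
0.2 [ 0.745 -0.078  0.2  ]
0.3 [ 0.706 -0.08   0.3  ]
0.4 [ 0.667 -0.081  0.4  ]
0.6 [ 0.589 -0.085  0.6  ]
0.1 [ 0.813 -0.093  0.1  ]
0.2 [ 0.804 -0.112  0.2  ]
0.3 [ 0.795 -0.13   0.3  ]
0.4 [ 0.787 -0.149  0.4  ]
0.6 [ 0.77  -0.187  0.6  ]
[ 0.701 -0.053  0.03 ]
```

>>> send_rows --motion '[[[2,14,0],0.005],[[2,20,0],0.005],[[2,22,0],0.005],[[2,24,0],0.005],[[2,24,0],0.005]]' --gripper 0.3

```text
time_s: 16.13
position: [0.5123, -0.1485, 0.1882]
tcp_rot: [[0.996, -0.088, -0.007], [-0.088, -0.996, 0.025], [-0.009, -0.025, -1.0]]
force: [2.0, -0.1, 0.1]
opening: 0.686
```

>>> send_rows --motion '[[[4,24,0],0.005],[[8,22,0],0.005],[[12,18,0],0.005],[[14,12,0],0],[[14,6,0],0]]'

```text
time_s: 16.55
position: [0.5546, -0.2431, 0.1855]
tcp_rot: [[0.994, -0.109, -0.009], [-0.108, -0.994, 0.025], [-0.011, -0.024, -1.0]]
force: [-0.2, -0.5, -0.5]
opening: 0.702
```

```bash
python3 plan.py .598 -.240 .17 -7 5
```

```text
t 16.55 pos [ 0.5546 -0.2431  0.1855] yaw -6.22 tilt [-0.0114 -0.0236 -0.9997] F [-0.1604 -0.5485 -0.4824] M [-0.1137  0.0441  0.0306] open 0.702 j [-34.7  31.6  86.3   1.   63.3 -28.9]
[8.6, -1.6, 3.1] 0.003
[8.6, -1.6, 3.1] 0.003
[8.6, -1.6, 3.1] 0.003
[8.6, -1.6, 3.1] 0.003
[8.6, -1.6, 3.1] 0.003
```

>>> send_rows --motion '[[[8,-3,2],0.003],[[9,-3,2],0.003],[[8,-2,3],0.003],[[6,-1,3],0],[[3,0,3],0]]'

```text
time_s: 16.97
position: [0.5931, -0.2377, 0.1712]
tcp_rot: [[0.993, -0.12, -0.007], [-0.119, -0.993, 0.024], [-0.01, -0.023, -1.0]]
force: [-0.2, 0.1, -0.8]
opening: 0.703
```

>>> send_rows --motion '[[[0,0,3],0],[[0,0,3],0],[[0,0,4],0],[[0,0,4],0],[[0,0,4],0]]'

```text
time_s: 17.38
position: [0.5923, -0.2341, 0.1509]
tcp_rot: [[0.993, -0.116, -0.01], [-0.116, -0.993, 0.026], [-0.013, -0.024, -1.0]]
force: [-0.1, -0.6, -0.3]
opening: 0.698
```

```bash
python3 plan.py .598 -.240 .068 -7 5;python3 - <<'E'
from h import *
T=capture("top");S=capture("side")
cv2.imwrite("pics/top13z.png",cv2.resize(T["image"][120:240,290:430],None,fx=5,fy=5,interpolation=cv2.INTER_CUBIC))
cv2.imwrite("pics/side13z.png",cv2.resize(S["image"][170:260,130:250],None,fx=6,fy=6,interpolation=cv2.INTER_CUBIC))
E
```

```text
t 17.38 pos [ 0.5923 -0.2341  0.1509] yaw -6.65 tilt [-0.0131 -0.0244 -0.9996] F [-0.1436 -0.5608 -0.3114] M [-0.1232  0.0854  0.0352] open 0.698 j [-32.1  36.3  83.2   1.1  61.8 -25.9]
[1.3, 1.0, 16.6] 0.001
[1.3, 1.0, 16.6] 0.001
[1.3, 1.0, 16.6] 0.001
[1.3, 1.0, 16.6] 0.001
[1.3, 1.0, 16.6] 0.001
```

View pics/top13z.png

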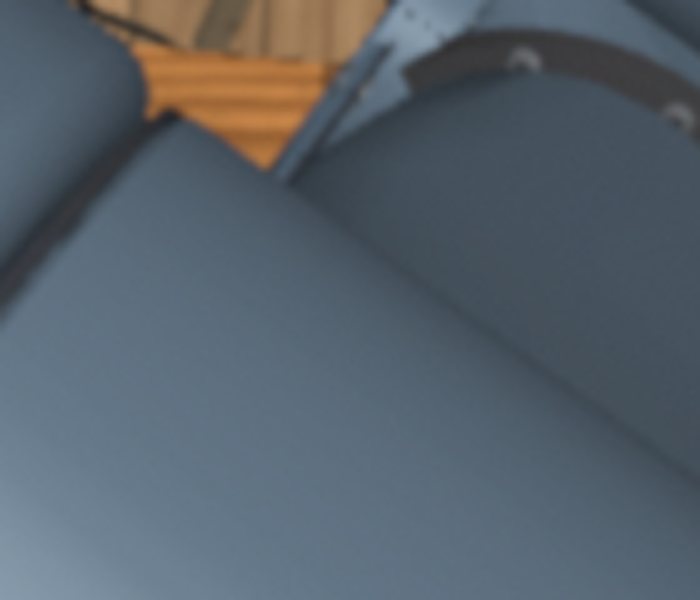

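View pics/side13z.png

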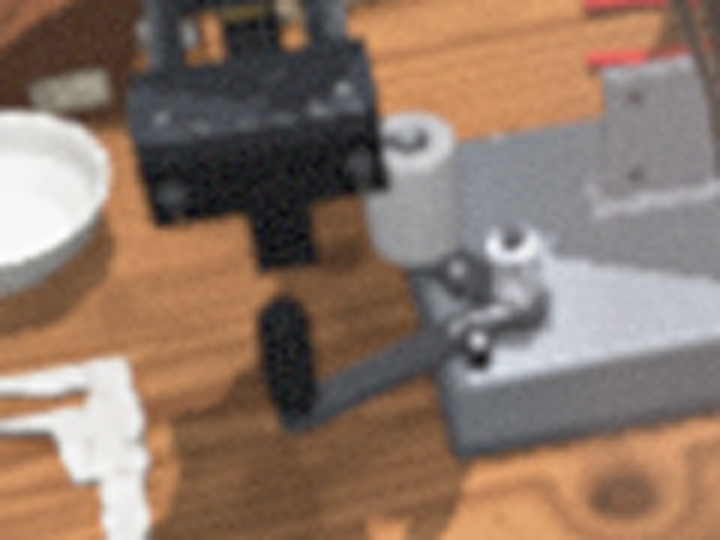

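```bash
python3 - <<'E'
from h import *
np.set_printoptions(precision=4,suppress=True)
S=capture("side")
s=bot.read_state();R=np.array(s["tcp_rot"]);p=np.array(s["position"])
print(proj(S,[p+R@np.array([a,0,0]) for a in(.03,.036,.043)]))
for h in([.598,-.240],[.598,-.236],[.604,-.238]): print(h,proj(S,[[*h,.107],[*h,.082],[*h,.056]]).ravel())
E
```

```text
[[176.7937 211.9159]
 [177.0618 213.8437]
 [177.3782 216.1191]]
[0.598, -0.24] [175.6927 219.8527 176.9648 227.984  178.2423 236.142 ]
[0.598, -0.236] [177.493  219.4297 178.732  227.5587 179.9762 235.7147]
[0.604, -0.238] [177.1614 221.4205 178.4132 229.5588 179.6701 237.7222]
```

>>> send_rows --motion '[[[4,2,6],0],[[4,2,8],0],[[2,2,8],0],[[1,1,8],0],[[0,0,4],0]]'

```text
time_s: 17.95
position: [0.6042, -0.2438, 0.1151]
tcp_rot: [[0.993, -0.117, -0.007], [-0.117, -0.993, 0.024], [-0.009, -0.023, -1.0]]
force: [0.3, 0.5, -0.2]
opening: 0.699
```

```bash
python3 plan.py .601 -.239 .068 -7 5;python3 - <<'E'
from h import *
S=capture("side")
cv2.imwrite("pics/side14z.png",cv2.resize(S["image"][170:260,130:250],None,fx=6,fy=6,interpolation=cv2.INTER_CUBIC))
E
```

```text
t 17.95 pos [ 0.6042 -0.2438  0.1151] yaw -6.71 tilt [-0.0094 -0.0226 -0.9997] F [ 0.3336  0.493  -0.1915] M [-0.1609  0.068   0.0013] open 0.699 j [-32.2  39.8  82.5   1.1  58.8 -26.1]
[-0.7, -0.9, 9.4] 0.001
[-0.7, -0.9, 9.4] 0.001
[-0.7, -0.9, 9.4] 0.001
[-0.7, -0.9, 9.4] 0.001
[-0.7, -0.9, 9.4] 0.001
```

View pics/side14z.png

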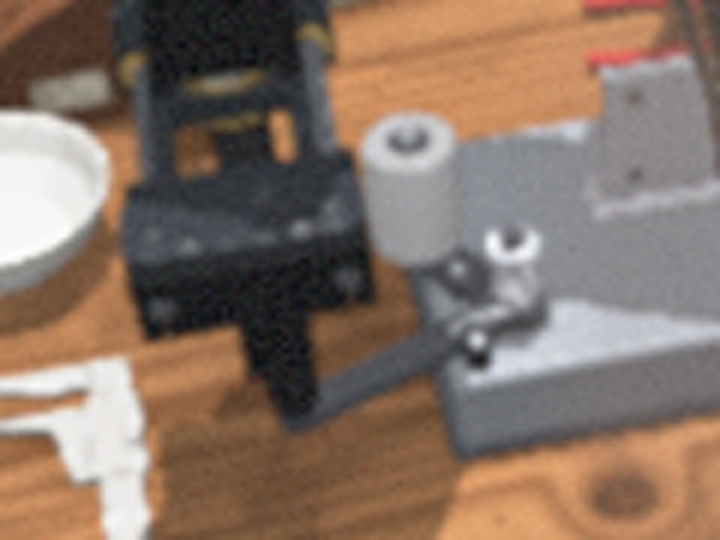

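>>> send_rows --motion '[[[-0.5,-1.5,8],0],[[-0.5,-1.5,10],0],[[-0.5,-1,10],0],[[0,0,10],0],[[0,0,6],0]]'

```text
time_s: 18.42
position: [0.6022, -0.2376, 0.0666]
tcp_rot: [[0.993, -0.117, -0.008], [-0.117, -0.993, 0.024], [-0.01, -0.023, -1.0]]
force: [0.5, -0.0, -0.4]
opening: 0.699
```

```bash
python3 plan.py .601 -.239 .066 -7 5
```

```text
t 18.42 pos [ 0.6022 -0.2376  0.0666] yaw -6.72 tilt [-0.0104 -0.0232 -0.9997] F [ 0.4619 -0.0394 -0.4423] M [-0.1163  0.1318 -0.0288] open 0.699 j [-31.9  43.3  84.5   1.2  53.3 -25.9]
[-0.2, 0.3, 0.1] 0.001
[-0.2, 0.3, 0.1] 0.001
[-0.2, 0.3, 0.1] 0.001
[-0.2, 0.3, 0.1] 0.001
[-0.2, 0.3, 0.1] 0.001
```

Close on the handle.

>>> send_rows --motion '[[[0,0,0],0],[[0,0,0],0],[[0,0,0],0],[[0,0,0],0],[[0,0,0],0]]' --gripper 1

```text
time_s: 18.83
position: [0.6011, -0.2367, 0.0641]
tcp_rot: [[0.993, -0.117, -0.011], [-0.117, -0.993, 0.026], [-0.014, -0.025, -1.0]]
force: [-0.3, 0.5, 0.1]
opening: 0.406
```

>>> send_rows --motion '[[[0,0,0],0],[[0,0,0],0],[[0,0,0],0],[[0,0,0],0],[[0,0,0],0]]'

```text
time_s: 19.25
position: [0.6002, -0.2369, 0.0651]
tcp_rot: [[0.993, -0.117, -0.012], [-0.117, -0.993, 0.026], [-0.015, -0.024, -1.0]]
force: [-0.7, -0.2, -0.8]
opening: 0.221
```

```bash
python3 plan.py;python3 - <<'E'
from h import *
S=capture("side")
cv2.imwrite("pics/side15z.png",cv2.resize(S["image"][170:260,130:250],None,fx=6,fy=6,interpolation=cv2.INTER_CUBIC))
E
```

```text
t 19.25 pos [ 0.6002 -0.2369  0.0651] yaw -6.69 tilt [-0.0148 -0.0245 -0.9996] F [-0.6917 -0.2131 -0.835 ] M [-0.0993  0.0886  0.0452] open 0.221 j [-31.9  43.4  84.7   1.1  53.3 -25.9]
```

View pics/side15z.png

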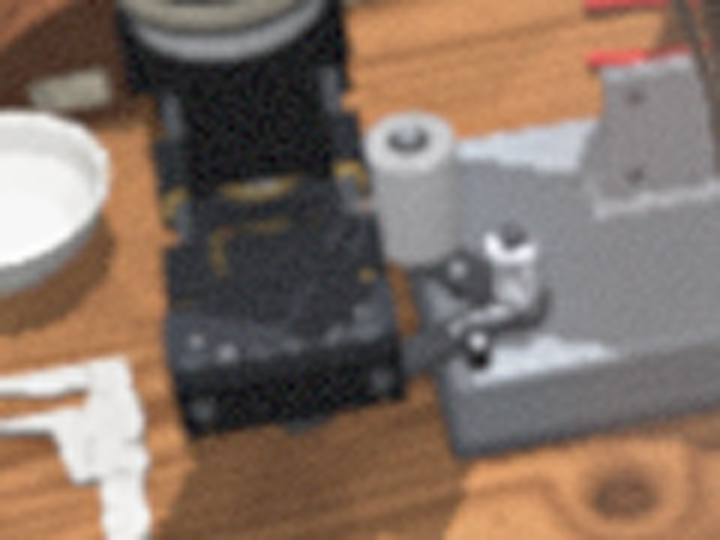

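```bash
cat > arc.py <<'E'
from plan import *
import sys
a0=float(sys.argv[1]);st_,R,y=st()
for i in range(5):
    f=lambda a:100*np.array([np.cos(np.radians(-75-a)),np.sin(np.radians(-75-a)),0])
    d=f(a0+3*(i+1))-f(a0+3*i); print((R.T@d).round(1))
p=np.array(st_["position"]);P=p-np.array([0.6002,-.2369,0])+np.array([25.9,-96.6,0])/1000
print("angle now from rest",-np.degrees(np.arctan2(P[1],P[0]))-75, "r",np.hypot(P[0],P[1]))
E
python3 arc.py 0; python3 arc.py 15
```

```text
t 19.30 pos [ 0.6002 -0.2369  0.065 ] yaw -6.69 tilt [-0.0149 -0.0245 -0.9996] F [-0.9254  0.4779 -1.255 ] M [-0.1444  0.0262  0.0201] open 0.227 j [-31.9  43.4  84.7   1.1  53.3 -25.9]
[-4.9  1.8  0. ]
[-5.   1.5  0. ]
[-5.1  1.3  0. ]
[-5.1  1.   0.1]
[-5.2  0.7  0.1]
angle now from rest -0.011634278000116183 r 0.10001471021862691
t 19.30 pos [ 0.6002 -0.2369  0.065 ] yaw -6.69 tilt [-0.0149 -0.0245 -0.9996] F [-0.9254  0.4779 -1.255 ] M [-0.1444  0.0262  0.0201] open 0.227 j [-31.9  43.4  84.7   1.1  53.3 -25.9]
[-5.2  0.5  0.1]
[-5.2  0.2  0.1]
[-5.2 -0.1  0.1]
[-5.2 -0.3  0.1]
[-5.2 -0.6  0.1]
angle now from rest -0.011634278000116183 r 0.10001471021862691
```

>>> send_rows --motion '[[[-3,1,0],0],[[-5,1.7,0],0],[[-5.5,1.5,0],0],[[-5.5,1.3,0],0],[[-5.5,1,0],0]]'

```text
time_s: 19.72
position: [0.5844, -0.2404, 0.0651]
tcp_rot: [[0.993, -0.119, 0.011], [-0.119, -0.993, 0.023], [0.008, -0.024, -1.0]]
force: [5.3, 2.9, -4.1]
opening: 0.224
```

```bash
python3 arc.py 12
```

```text
t 19.72 pos [ 0.5844 -0.2404  0.0651] yaw -6.85 tilt [ 0.0078 -0.0242 -0.9997] F [ 5.3168  2.8749 -4.0756] M [ 0.1436 -0.6244 -0.007 ] open 0.224 j [-33.2  42.2  87.8   1.9  50.2 -27.5]
[-5.2  0.8 -0.1]
[-5.2  0.5 -0.1]
[-5.2  0.2 -0. ]
[-5.2 -0.1 -0. ]
[-5.2 -0.3 -0. ]
angle now from rest 9.233158258039353 r 0.10065095153124898
```

>>> send_rows --motion '[[[-7,1,0],0],[[-7.5,0.8,0],0],[[-7.5,0.4,0],0],[[-7.5,0,0],0],[[-7.5,-0.3,0],0]]'

```text
time_s: 20.13
position: [0.5585, -0.2407, 0.0651]
tcp_rot: [[0.992, -0.122, 0.038], [-0.122, -0.992, 0.015], [0.036, -0.019, -0.999]]
force: [8.3, 1.2, -5.6]
opening: 0.227
```

```bash
python3 arc.py 28
```

```text
t 20.13 pos [ 0.5585 -0.2407  0.0651] yaw -7.04 tilt [ 0.0358 -0.0192 -0.9992] F [ 8.2931  1.2184 -5.6001] M [ 0.2162 -0.5524 -0.0216] open 0.227 j [-34.8  40.5  92.7   2.7  45.5 -29.7]
[-5.2 -0.7 -0.2]
[-5.1 -1.  -0.2]
[-5.1 -1.2 -0.2]
[-5.  -1.5 -0.2]
[-4.9 -1.7 -0.1]
angle now from rest 23.96016989554198 r 0.10166367007194287
```

>>> send_rows --motion '[[[-7.5,-0.4,-0.3],0],[[-7.5,-0.8,-0.3],0],[[-7.5,-1.2,-0.3],0],[[-7.5,-1.5,-0.3],0],[[-7,-2,-0.3],0]]'

```text
time_s: 20.55
position: [0.5355, -0.235, 0.0653]
tcp_rot: [[0.99, -0.126, 0.068], [-0.126, -0.992, 0.002], [0.067, -0.011, -0.998]]
force: [9.4, -0.6, -9.2]
opening: 0.227
```

```bash
python3 arc.py 38;python3 - <<'E'
from h import *
S=capture("side")
cv2.imwrite("pics/side16z.png",cv2.resize(S["image"][160:260,130:270],None,fx=5,fy=5,interpolation=cv2.INTER_CUBIC))
E
```

```text
t 20.55 pos [ 0.5355 -0.235   0.0653] yaw -7.26 tilt [ 0.0672 -0.011  -0.9977] F [ 9.405  -0.5816 -9.171 ] M [-0.127  -0.6007 -0.0671] open 0.227 j [-35.9  38.8  97.7   3.7  40.5 -31.4]
[-5.  -1.6 -0.3]
[-4.9 -1.8 -0.3]
[-4.8 -2.1 -0.3]
[-4.7 -2.3 -0.3]
[-4.6 -2.6 -0.3]
angle now from rest 37.28152010916547 r 0.10229899811946773
```

View pics/side16z.png

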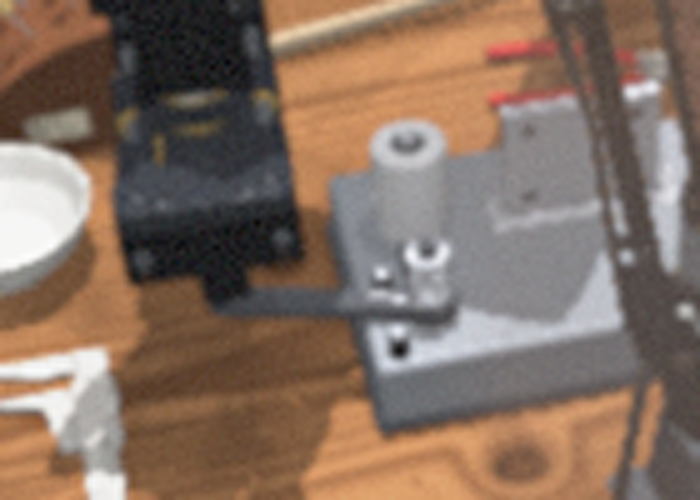

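>>> send_rows --motion '[[[-6.5,-2,-0.4],0],[[-6,-2,-0.4],0],[[-5,-2,-0.4],0],[[-4,-1.5,-0.3],0],[[-4,-1.5,-0.3],0]]'

```text
time_s: 21.02
position: [0.5279, -0.2319, 0.0656]
tcp_rot: [[0.986, -0.13, 0.103], [-0.128, -0.992, -0.018], [0.105, 0.005, -0.994]]
force: [11.5, -0.4, -9.3]
opening: 0.233
```

```bash
python3 arc.py 43
```

```text
t 21.02 pos [ 0.5279 -0.2319  0.0656] yaw -7.42 tilt [ 0.105   0.0045 -0.9945] F [11.5104 -0.4288 -9.2638] M [ 0.0691 -0.6386  0.0774] open 0.233 j [-36.3  37.8 100.8   4.5  36.1 -32.4]
[-4.8 -2.  -0.5]
[-4.7 -2.2 -0.5]
[-4.6 -2.5 -0.5]
[-4.5 -2.7 -0.5]
[-4.3 -2.9 -0.5]
angle now from rest 41.863902294453894 r 0.10262948868919083
```

>>> send_rows --motion '[[[-3,-1,-0.3],0],[[-3,-1,-0.3],0],[[-3,-1,-0.3],0],[[-3,-1,-0.3],0],[[-3,-1,-0.3],0]]'

```text
time_s: 21.43
position: [0.5288, -0.2324, 0.0658]
tcp_rot: [[0.982, -0.132, 0.132], [-0.129, -0.991, -0.034], [0.135, 0.016, -0.991]]
force: [10.0, -0.6, -9.9]
opening: 0.238
```

```bash
cat > fin.py <<'E'
from plan import *
s,R,y=st();g=np.array(s["position"])-.019*R[:,2]-np.array([.0002,-.0005,0]);print("grip",g)
for P in ([.574,-.1423],[.572,-.144],[.579,-.1442]):
    d=g[:2]-P;print(P,np.degrees(np.arctan2(d[1],d[0])),"r",np.hypot(*d))
E
python3 fin.py; python3 - <<'E'
from h import *
S=capture("side");T=capture("top")
cv2.imwrite("pics/side17z.png",cv2.resize(S["image"][180:250,150:250],None,fx=7,fy=7,interpolation=cv2.INTER_CUBIC))
cv2.imwrite("pics/top17z.png",cv2.resize(T["image"][120:240,250:430],None,fx=4,fy=4,interpolation=cv2.INTER_CUBIC))
E
```

```text
t 21.43 pos [ 0.5288 -0.2324  0.0658] yaw -7.46 tilt [ 0.1349  0.0164 -0.9907] F [10.0087 -0.5918 -9.8878] M [ 0.1347 -0.2615  0.0963] open 0.238 j [-36.4  37.5 102.1   5.3  33.3 -33.1]
grip [ 0.5261 -0.2312  0.0846]
[0.574, -0.1423] -118.29645584285669 r 0.10102033438994558
[0.572, -0.144] -117.74130018238652 r 0.0985800329793634
[0.579, -0.1442] -121.28095557592016 r 0.10185569170950458
```

View pics/side17z.png

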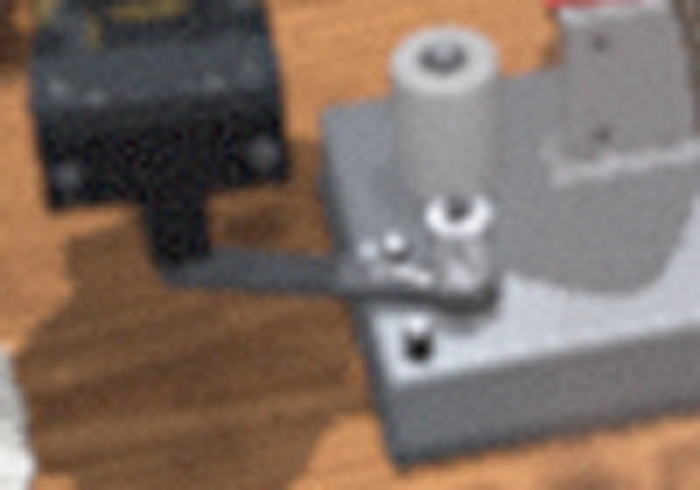

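View pics/top17z.png

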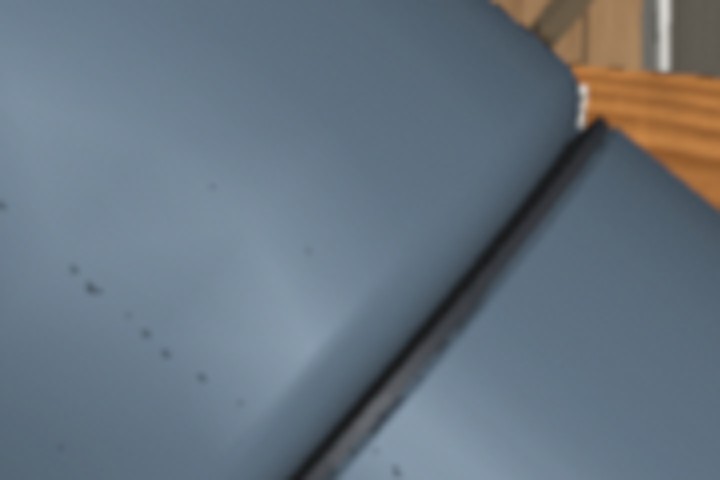

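>>> send_rows --motion '[[[-5,-2,0],0],[[-6,-2.4,0],0],[[-6,-2.4,0],0],[[-6,-2.4,0],0],[[-6,-2.4,0],0]]'

```text
time_s: 21.95
position: [0.5287, -0.2326, 0.0663]
tcp_rot: [[0.974, -0.137, 0.182], [-0.127, -0.99, -0.067], [0.19, 0.042, -0.981]]
force: [15.5, -0.2, -8.6]
opening: 0.254
```

```bash
python3 fin.py
```

```text
t 21.95 pos [ 0.5287 -0.2326  0.0663] yaw -7.41 tilt [ 0.1896  0.0422 -0.9809] F [15.5401 -0.2482 -8.6337] M [ 0.0794 -0.7168  0.174 ] open 0.254 j [-36.5  36.9 104.8   6.8  27.7 -34.6]
grip [ 0.525  -0.2308  0.0849]
[0.574, -0.1423] -118.94236918146254 r 0.10115816462777255
[0.572, -0.144] -118.40396215020512 r 0.09870698163650589
[0.579, -0.1442] -121.91649803729034 r 0.10205256792688397
```

```bash
python3 - <<'E'
from h import *
import fin
for i in range(6): S=capture("side")
import importlib; importlib.reload(fin)
cv2.imwrite("pics/side18z.png",cv2.resize(S["image"][150:260,130:290],None,fx=4.8,fy=4.8,interpolation=cv2.INTER_CUBIC))
T=capture("top")
for n in("grip_mid","lever_grip","wide_mid","narrow_mid"):
    for d in place_of("side",n)[:1]: print(n,d,atz(S,d["xy"],dict(grip_mid=.082,lever_grip=.054).get(n,.058)))
E
```

```text
t 21.95 pos [ 0.5287 -0.2326  0.0663] yaw -7.41 tilt [ 0.1896  0.0422 -0.9809] F [15.5401 -0.2482 -8.6337] M [ 0.0794 -0.7168  0.174 ] open 0.254 j [-36.5  36.9 104.8   6.8  27.7 -34.6]
grip [ 0.525  -0.2308  0.0849]
[0.574, -0.1423] -118.94236918146254 r 0.10115816462777255
[0.572, -0.144] -118.40396215020512 r 0.09870698163650589
[0.579, -0.1442] -121.91649803729034 r 0.10205256792688397
t 22.25 pos [ 0.5287 -0.2326  0.0663] yaw -7.41 tilt [ 0.189   0.042  -0.9811] F [14.8569 -1.246  -8.0779] M [ 0.1675 -0.7194  0.1701] open 0.254 j [-36.5  36.9 104.8   6.7  27.7 -34.5]
grip [ 0.525  -0.2309  0.0849]
[0.574, -0.1423] -118.93489771582742 r 0.10118675134605094
[0.572, -0.144] -118.39646142429713 r 0.09873569106896286
[0.579, -0.1442] -121.90826947799431 r 0.10208043171530476
wide_mid {'xy': [246.1, 195.8], 'p': 0.58} [ 0.5176 -0.0477  0.058 ]
narrow_mid {'xy': [330.0, 184.5], 'p': 0.76} [0.5486 0.1773 0.058 ]
```

View pics/side18z.png

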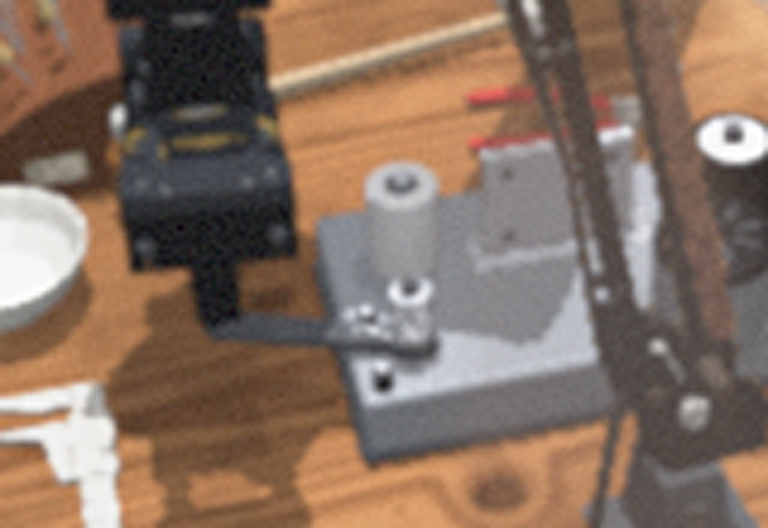

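```bash
python3 - <<'E'
from h import *
S=capture("side")
print(atz(S,[179.7,239],.056),atz(S,[174.6,218.2],.056))
E
```

```text
[ 0.60795707 -0.23878461  0.056     ] [ 0.5363059  -0.23569689  0.056     ]
```

```bash
python3 -c "
from rig import bot
print(bot.hand_in())
import plan; plan.st()"
```

```text
the job is handed in; nothing more can be done
None
the job is handed in; nothing more can be done
```

The wide plate is seated fully home in the slot, the narrow one is still in the rack, and I handed the job in with the gripper holding the tension lever at its stop. The clock read about 22.4 s of the 48 s allowed.

**Plate**
- I lifted it out of its groove and lowered it into the slot. The first try touched the ridge round the mouth at about 20 N, because the plate had tipped about 3° sideways in the jaws. I backed off 2 mm, moved it 1.5 mm sideways, and it then went down freely.
- After I let go it settled level. Pressing on its top with the closed fingers at about 16 N stopped at 0.108 m, which is the height for fully home. The side picture agrees to about 1 mm.

**Lever**
- The fingers closed on the handle at about 19 mm and I pulled it round an arc. The final angle came out at 43–44° from rest, against 43° for the stop.
- Pushing harder, from 10 N to 15.5 N, did not move the tool tip any further, so I take it to be at the stop. It then held steady at about 15 N for the 0.3 s I watched.
- A rough check from the side picture gave about 72 mm of handle travel, against the 73 mm stated.

**What did not agree or could not be checked**
- The tool tilted about 11° while pulling, so the fingers are slanted on the handle, and their opening grew from 19 to 22 mm. The grip held.
- The network's last search of the side picture did not find the handle behind the fingers. The arm blocked the top camera, so the final angle rests on the arm's own readings and the side picture.
- I got no reading after handing in, so the last second of holding is not confirmed.

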